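# Grade mixed bushes and gears on a tilting bench sieve

### The arm

A 7-joint arm with a two-finger parallel gripper is mounted at the origin on a cart in front of the work surface, level with it; the furniture and walls round the work are solid. World frame = base frame: x ahead of the robot, y to its left, z up, the work surface at z = 0. Lengths are in m, angles in rad, forces in N, time in s.
With the tool pointing down it reaches from about 0.425 to 1.025 m from the base axis. Payload 9.4 kg.
Tool frame: the origin (TCP) lies at the very end of the fingers, on their centre line; the grasp point (between the pads) lies 19 mm behind it (env.grip_depth is the distance from the TCP to the grasp point, in m); z points along the fingers, y is the line along which they close (so a half turn about z gives the same grasp; the last joint's range is limited). The gripper opens to 85 mm and grips with 20 to 120 N. Pads are 22 mm wide; open, the fingers measure 114 mm over their backs; the gripper's body (76 mm by 85 mm) begins 54 mm behind the grasp point. The pads swing forward as they close: fully open they stand 13 mm farther back than shut.
Start: joints at [-1.181, 0.599, -0.003, 1.599, 0.002, 0.943, -0.08], TCP at [0.326, 0.647, 0.231] pointing down, gripper open.
Joint ranges: [-2.57, 2.57], [-0.35, 1.97], [-1.29, 1.29], [0.11, 2.56], [-1.05, 4.19], [0.11, 1.86], [-2.63, 2.63]. Speed limits (rad/s): [2.22, 2.22, 3.01, 3.01, 3.14, 3.14, 3.14].

### API

Orientations are given as [roll, pitch, yaw] about the fixed x, y, z axes, in that order (R = Rz(yaw) Ry(pitch) Rx(roll)).
In Python, from plant import env, cams, spotter gives the robot as it stands. The module is installed in compiled form; this text tells all that it offers.
- The arm moves only by the tool play_rows, never from a script. Its argument "series" is one flat list of numbers, 7 for each row, row after row: the shift along the tool's x, y, z scaled (see below), then the turn, a rotation vector about the tool's x, y, z scaled (see below), then the gripper command: -1 is fully open, 1 is shut, values between are in proportion. A call has 1 to 20 rows; each row is the pose to reach, as a shift and turn from the pose commanded when the call began, along the tool's axes at that moment; what a row does not reach only later rows make up. The controller multiplies each number of a shift by 0.1 m and each number of a turn by 90 degrees. A row lasts 1/10 s, in which the tool goes at most 50 mm and 8.59 degrees, less where a joint would pass 70% of its speed; a pose out of reach is approached as far as the arm can. A call with a number of a shift or a turn outside -1 to 1 is refused whole. A call with a gripper value outside its range is refused whole. The fingers move at their own pace and stop on an object; the grip force is fixed at half the most. Time passes only in rows, so rows that repeat a pose let the fingers close. It gives the time, the measured TCP pose, the force, the opening and the grip force at its end, in the units of the state.
- env.get_state(): the state, without advancing time (a new reading comes with each control period).
- cams.get_image(name): name is "scene" or "top" or "wrist"; returns a dict with "img" (384x512x3 uint8, red, green, blue), "K" (3x3 intrinsics, pixels), "distortion" ([k1, k2, p1, p2, k3] as OpenCV has them; the pictures are not rectified), "R" (3x3) and "t" (3): a world point X has camera coordinates R X + t; the wrist camera has in their place "hand_eye" (4x4, takes a point from camera to tool coordinates, whose origin is the TCP and whose axes are the flange's). Camera axes: x right, y down, z forward; pixel columns grow to the right and rows downward; lengths in m; the calibration is good to about 2 mm. A picture is of the moment at which its call begins: read the wrist's pose just before it. There is no depth.
- env.close_job(): hands the job in; it is judged then, once.
Trained networks look in a picture, given as the dict that the camera call returned (one of the last four; its "shot" number tells which), for a name from the list of things; names that differ only in an ending like _2 or _b are one class to them, and where a whole thing is asked for, a point or a joint stands for the part that bears it (a point fixed in the world has none). Each returns a list of dicts, best first, with "p" (0 to 1); they miss things now and then, are a little off and sometimes report something else, mostly with a low value. They report only what shows in the picture. A call takes as long as a camera call.
- spotter.silhouettes(picture, name): "mask" (384x512 bool, what is visible of it) and "centre" ([column, row] in pixels, amid what is visible of it).
The state is a dict: "time_s": time; "qpos": joint angles; "dq": joint speeds; "tau": joint torques, N m; "position": TCP position; "tcp_rot": TCP orientation; "wrist_force": force on the tool from outside, world axes, zero at the start; "torque": the same for the moment, N m; "gripper_width": opening from 0.0 (shut) to 1.0 (fully open); "finger_force": force on a finger pad.
Only numpy, scipy, OpenCV 4.12 (cv2) and the standard library are available. Lean on these libraries where they do the work, as an engineer would, in place of code of your own. Each camera call takes 0.05 s, during which the arm holds its last target. There are 200 camera calls.

### The job

Grade the loose bushes, gears and bearings that lie on the table to the right of the tilting sieve: swing the magnifier arm to the right until its head is well clear of the tray, then put every bush on the tray's blank plate and the gears and bearings on the tray too, all of them on it together with the tray about level. Take the tray by its bar and tilt the bar end down until all the bushes have dropped through the mesh into the pan below while the large parts stay on the tray, then tip it the other way so that the large parts slide off into the bin at its open end. Finally set the tray level again and swing the magnifier back so that its head is over the blank plate; leave the tape measure and the small brown carton alone.

Things in the scene. Friction and masses are not known exactly. Their poses are not given: they have to be found in the camera images.
- sieve_stand: the grey base plate of the bench sieve (170 x 300 x 10 mm), fixed, in another place and yaw (0.58 to 0.70 rad) each time. Origin at table height under the middle of the tray's pivot; y runs along the tray to its closed end (to the left and nearer the robot), x along the pivot away from the robot. Trunnion posts at x = -88 and +88 mm, 152 mm tall
- tray (a joint): tilt of the sieve tray, rad: 0 level; positive: closed left end (with the bar) down; negative: open right end down, bar up; range -0.75 to 0.55. A stiff hinge, stays where it is left; turning it takes about 0.8 N m (4 to 6 N at the bar). The tray is slick: parts start to slide at a tilt of roughly 0.22 to 0.3
- pivot (a point): middle of the tray's pivot axis, 140 mm above the table, in the plane of the rod tops; the frame turns with the tray (x along the pivot, y along the tray to the closed left end, z out of it). The tray is 139 mm wide inside and runs from y = -110 mm (open end) to +109 mm (26 mm end wall); side walls stand 24 mm above the rods
- plate (a point): middle of the tray's blank plate, at pivot-frame y = -65 mm, 90 mm long in y, level with the rod tops; frame as pivot's. Four rods 6 mm thick run along y over the whole tray at x = -66, -22, 22, 66 mm, making three 38 mm lanes; the plate closes them 1.5 mm below the rod tops. A bush can stand in each lane (x = -44, 0, 44 mm)
- mesh (a point): middle, at the rod tops, of the open mesh of the tray, at pivot-frame y = 45 mm, 130 mm long in y, where the rods and two cross bars (y = 21 and 65 mm of the pivot frame) leave nine square openings of 38 mm: bushes drop through them, gears and bearings laid flat ride on top; frame as pivot's
- bar (a point): middle of the tray's round dark handle bar, 14 mm thick, 100 mm long, parallel to the pivot, at y = 170, z = 15 mm of the pivot frame; 50 mm free between it and the end wall. Gripped from above, fingers on its long sides, it turns in the grip, so the hand may stay upright while it follows the arc about the pivot; frame as pivot's
- pan_in (a point): middle of the floor of the catch pan under the mesh: 144 mm (x) by 164 mm (y) inside, walls 35 mm high, fixed to the stand; frame as the stand's
- bin_in (a point): middle of the floor of the open aluminium bin under the tray's open right end: 144 mm (x) by 100 mm (y) inside, near wall 51 mm, side walls 81 mm and far wall 111 mm above its floor, fixed to the stand; frame as the stand's
- lens_arm (a joint): swing of the magnifier arm about its upright hinge, rad: 0 when its head is over the middle of the blank plate; grows as the head swings to the right and towards the robot; 1.26 when the arm points to the stand's -x; range -0.4 to 1.7; starts within 0.25 of 0. Stiff, stays where it is left (about 1 N at the knob)
- lens_hinge (a point): point on the upright hinge axis of the magnifier arm, on a post beyond the bin (stand x = 50, y = -220 mm), at the height of the knob's grip point, 283 mm above the table
- lens_knob (a point): grip point in the middle of the black round knob (22 mm thick, 36 mm tall, upright) on top of the magnifier head, 163 mm from the hinge axis; the head is a disc 84 mm across between 249 and 265 mm above the table, the knob stands on it up to 301 mm; the knob turns freely in a grip from above
- bush_0: a steel bush (plain short round spacer), 28 mm across and 24 mm tall, standing on end; origin in the middle of its underside, z along its axis; may be absent
- bush_1: a steel bush (plain short round spacer), 28 mm across and 24 mm tall, standing on end; origin in the middle of its underside, z along its axis; may be absent
- bush_2: a steel bush (plain short round spacer), 28 mm across and 24 mm tall, standing on end; origin in the middle of its underside, z along its axis; may be absent
- gear_0: a dark steel spur gear, 60 mm across, toothed rim 12 mm thick, hub 28 mm across reaching to 21 mm above its underside; origin in the middle of its underside, z up; lies flat with the hub up, can be gripped across the rim; may be absent
- gear_1: a dark steel spur gear, 60 mm across, toothed rim 12 mm thick, hub 28 mm across reaching to 21 mm above its underside; origin in the middle of its underside, z up; lies flat with the hub up, can be gripped across the rim; may be absent
- bearing_0: a ball bearing ring, 52 mm across and 15 mm thick, lying flat; origin in the middle of its underside, z up; may be absent
- tape_measure: yellow tape measure, 37 x 77 x 60 mm, loose bystander on the robot's side of the sieve; origin under its centre
- carton_kraft: small brown carton, 55 x 70 x 66 mm, loose bystander; origin under its centre

How it is judged:
By the outcome, as a careful person would: the job done as asked, in the order asked, and still so for the second after the job is handed in, with the robot touching nothing.
Of bush_0, bush_1, bush_2 only 2 to 3 are there at a start; the rules pass over those that are not, and their reading is None.
Of gear_0, gear_1, bearing_0 only 1 to 2 are there at a start; the rules pass over those that are not, and their reading is None.
At some moment in a run one of gear_0, gear_1, bearing_0 may be knocked a few centimetres aside while the robot is not near it.
It also fails if it takes over 210 s, if anything falls off the work surface, if the arm or the gripper's body presses on something with over 40 N, if the wrist force passes 120 N, or if a joint passes its speed limit or range.

## Working session

There is one attempt and no reset: what is moved stays moved. The work goes in short steps, Python scripts to look and compute and a tool call to move; the robot and the scene stay as the last step left them, time stands still between calls to the robot, and variables do not carry over. Pictures are saved under pics/ and viewed, at most 14 in all, crops included, and the job is handed in when it is done.

Besides the shell and the picture viewer there is one more tool, called after "Emit:" by a JSON object that holds its "method" and its "body", one argument or row to a line. play_rows: Moves the arm, as the interface text tells. Shifts and turns lie within -1 to 1; 1 stands for 0.1 m of shift or 90 degrees of turn. Its arguments: {"type":"object","properties":{"series":{"type":"array"}},"required":["series"]}

```bash
mkdir -p pics
cat > h.py <<'E'
import numpy as np, cv2
from plant import env, cams, spotter
from scipy.spatial.transform import Rotation as Ro
def save(p,n): cv2.imwrite(f'pics/{n}.png',cv2.cvtColor(p['img'],cv2.COLOR_RGB2BGR))
def ext(p,st=None):
    if 'R' in p and p['R'] is not None: return np.array(p['R']),np.array(p['t'])
    R=Ro.from_euler('xyz',st['tcp_rot']).as_matrix() if np.size(st['tcp_rot'])==3 else np.array(st['tcp_rot'])
    T=np.eye(4);T[:3,:3]=R;T[:3,3]=st['position'];T=T@np.array(p['hand_eye']);I=np.linalg.inv(T);return I[:3,:3],I[:3,3]
def ray(p,uv,z,st=None):
    R,t=ext(p,st);n=cv2.undistortPoints(np.array([[uv]],float),np.array(p['K']),np.array(p['distortion']))[0,0]
    d=R.T@np.array([n[0],n[1],1]);o=-R.T@t;return o+d*(z-o[2])/d[2]
def proj(p,X,st=None):
    R,t=ext(p,st);return cv2.projectPoints(np.array(X,float).reshape(-1,1,3),cv2.Rodrigues(R)[0],t,np.array(p['K']),np.array(p['distortion']))[0][:,0]
E
python3 - <<'E'
from h import *
s=env.get_state();print(s)
for n in['scene','top']:
    p=cams.get_image(n);save(p,n+'0');R,t=ext(p);print(n,-R.T@t)
    for o in['bush_0','gear_0','bearing_0','tape_measure','carton_kraft','bar','lens_knob','tray','sieve_stand']:
        for d in spotter.silhouettes(p,o):
            if d['p']>.2: print(n,o,round(d['p'],2),np.round(d['centre']),d['mask'].sum(),np.round(ray(p,d['centre'],0.01),3))
E
```

```text
{'time_s': 0.0, 'qpos': array([-1.18069248,  0.60012719, -0.00254076,  1.6001148 ,  0.00176756,
        0.94292575, -0.07979006]), 'dq': array([-1.69694901e-03, -9.30043495e-05,  7.68544124e-04,  1.33947388e-03,
       -7.51713457e-04, -9.85952876e-04,  1.60791604e-04]), 'tau': array([ 4.53892949e-05, -7.76443219e+01,  1.56503085e+00, -2.58003813e+01,
        1.23983479e-02,  9.09503899e-03,  8.37815236e-06]), 'position': array([0.326071  , 0.6470069 , 0.23042089]), 'tcp_rot': array([-3.14002434e+00,  1.19316684e-04,  2.67483620e+00]), 'wrist_force': array([ 0.3991498 , -0.35525047, -0.0038415 ]), 'torque': array([-0.00438607,  0.00857161, -0.01777851]), 'finger_force': 0.0, 'gripper_width': 1.0021808213952934}
scene [-0.07252849 -0.84050746  0.87875221]
scene bush_0 0.52 [349. 305.] 131 [ 0.591 -0.389  0.01 ]
scene bush_0 0.28 [242. 156.] 597 [0.852 0.422 0.01 ]
scene gear_0 0.85 [274. 316.] 393 [ 0.416 -0.29   0.01 ]
scene gear_0 0.27 [211. 191.] 2539 [0.608 0.287 0.01 ]
scene bearing_0 0.66 [302. 299.] 264 [ 0.512 -0.294  0.01 ]
scene bearing_0 0.51 [375. 275.] 826 [ 0.733 -0.358 
[... 471 characters left out ...]
62. 197.] 83 [ 0.59  -0.379  0.01 ]
top bush_0 0.62 [335. 192.] 65 [ 0.604 -0.295  0.01 ]
top bush_0 0.48 [364. 222.] 48 [ 0.512 -0.383  0.01 ]
top gear_0 0.65 [337. 251.] 261 [ 0.423 -0.297  0.01 ]
top gear_0 0.22 [211. 208.] 2417 [0.547 0.089 0.01 ]
top bearing_0 0.75 [332. 220.] 192 [ 0.517 -0.283  0.01 ]
top tape_measure 0.7 [225. 257.] 338 [0.398 0.038 0.01 ]
top carton_kraft 0.63 [361. 154.] 517 [ 0.731 -0.38   0.01 ]
top bar 0.79 [212. 205.] 2405 [0.555 0.085 0.01 ]
top lens_knob 0.78 [209. 168.] 1101 [0.674 0.101 0.01 ]
top tray 0.86 [213. 209.] 2618 [0.543 0.082 0.01 ]
top sieve_stand 0.9 [214. 203.] 8519 [0.561 0.081 0.01 ]
top sieve_stand 0.39 [366. 223.] 69 [ 0.509 -0.387  0.01 ]
```

Run:
```python
import cv2
for n in['scene','top']:
    i=cv2.imread(f'pics/{n}0.png')
    i=i[100:350,130:410] if n=='scene' else i[100:300,120:400]
    cv2.imwrite(f'pics/{n}0c.png',cv2.resize(i,None,fx=2.3 if n=='scene' else 2.8,fy=2.3 if n=='scene' else 2.8,interpolation=cv2.INTER_CUBIC))
```

```text
(no output)
```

View pics/scene0c.png

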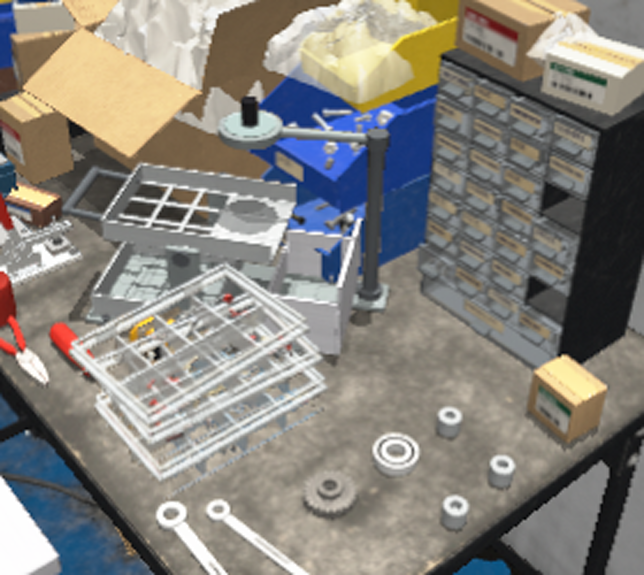

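View pics/top0c.png

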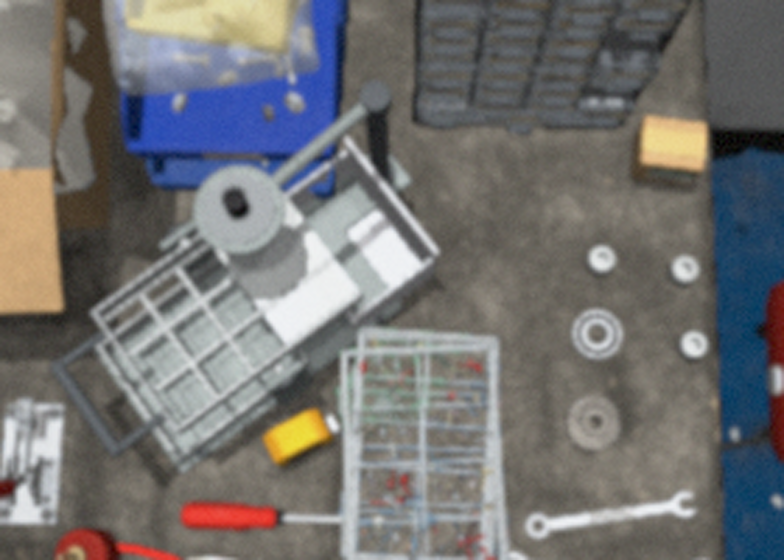

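Both views show three bushes, one gear and one bearing to the right. The sieve is on the left, with a wire rack, a probable obstacle, between it and the parts. I'll zoom in on the sieve to fit its pose.

Run:
```python
import cv2
for n,(r0,r1,c0,c1) in {'scene':(135,255,150,310),'top':(125,275,130,290)}.items():
    i=cv2.imread(f'pics/{n}0.png')[r0:r1,c0:c1]
    i=cv2.resize(i,None,fx=4,fy=4,interpolation=cv2.INTER_CUBIC)
    for k in range(0,c1-c0,20): cv2.putText(i,str(c0+k),(k*4,10),0,.35,(0,255,255),1); cv2.line(i,(k*4,12),(k*4,18),(0,255,255),1)
    for k in range(0,r1-r0,20): cv2.putText(i,str(r0+k),(0,k*4+4),0,.35,(0,255,255),1)
    cv2.imwrite(f'pics/{n}0z.png',i)
```

```text
(no output)
```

View pics/scene0z.png

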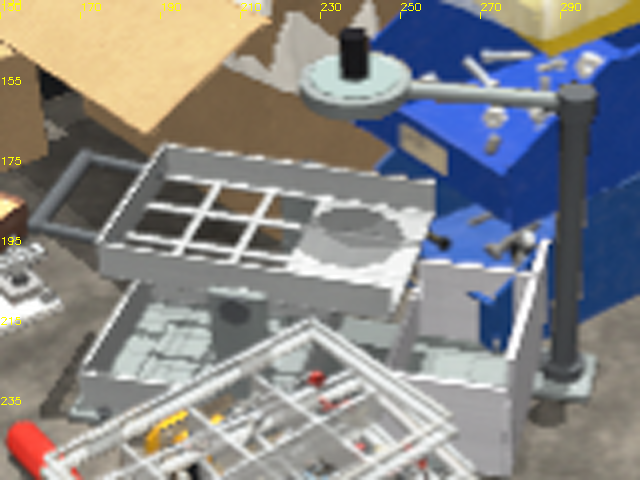

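View pics/top0z.png

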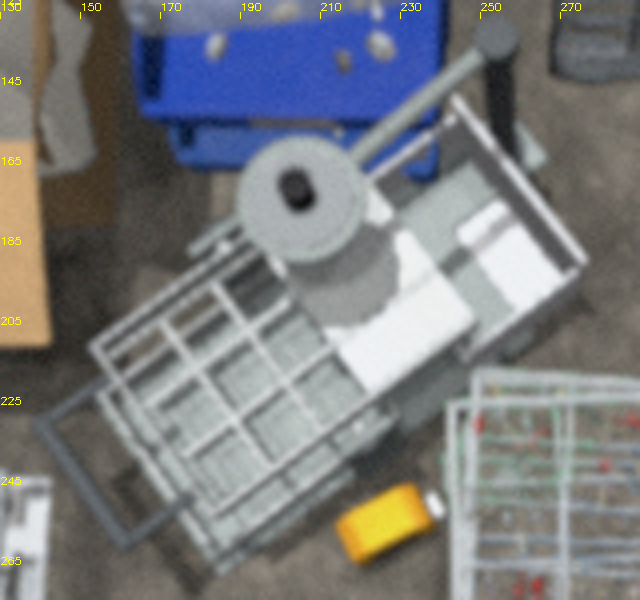

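```bash
cat > fit.py <<'E'
from h import *
from scipy.optimize import least_squares
P={n:cams.get_image(n) for n in['scene','top']}
obs=[('scene',(50,170,15),(171.25,174.25)),('scene',(-50,170,15),(158.75,190.5)),('top',(50,170,15),(140.75,230.5)),('top',(-50,170,15),(161.25,260.75)),
('scene',(71,111,24),(191.25,171.5)),('scene',(-71,111,24),(175,195)),('scene',(71,-110,24),(258.5,180.7)),
('top',(71,111,24),(153.25,211.75)),('top',(-71,111,24),(181,252.5)),('top',(-71,-110,24),(248.75,204.5))]
def W(v,X):
    X=np.array(X,float)/1000;c,s=np.cos(v[3]),np.sin(v[3]);y,z=X[1],X[2]
    # positive tilt: +y goes down
    Y=c*y+s*z;Z=-s*y+c*z+.14;return np.r_[v[0]+np.cos(v[2])*X[0]-np.sin(v[2])*Y,v[1]+np.sin(v[2])*X[0]+np.cos(v[2])*Y,Z]
def f(v): return np.concatenate([proj(P[n],W(v,X))[0]-u for n,X,u in obs])
r=least_squares(f,[.58,.1,.64,0],loss='soft_l1');v=r.x;print('pose',v.round(4));print(f(v).reshape(-1,2).round(1))
def S(x,y,z): return np.r_[v[0]+np.cos(v[2])*x-np.sin(v[2])*y,v[1]+np.sin(v[2])*x+np.cos(v[2])*y,z]
H=S(.05,-.22,.283)
def g(a):
    d=-(a[0])+np.arctan2(.155,-.05);k=S(.05+.163*np.cos(d),-.22+.163*np.sin(d),.301)
    return np.r_[proj(P['top'],k)[0]-(203.8,171.8),proj(P['scene'],k)[0]-(238.5,142.5)]
# angle convention: a=0 over plate; +1.26 -> points to -x
def g2(a):
    d=a[0]+(np.pi-1.26);k=S(.05+.163*np.cos(d),-.22+.163*np.sin(d),.301)
    return np.r_[proj(P['top'],k)[0]-(203.8,171.8),proj(P['scene'],k)[0]-(238.5,142.5)]
q=least_squares(g2,[0.]);print('lens',q.x,q.fun.round(1))
for a in(q.x[0],0,1.2,1.5):
    d=a+np.pi-1.26;print('knob',a,S(.05+.163*np.cos(d),-.22+.163*np.sin(d),.283).round(3))
print('hinge',H.round(3))
for n in P:
    i=cv2.cvtColor(P[n]['img'],cv2.COLOR_RGB2BGR);i=cv2.resize(i,None,fx=4,fy=4,interpolation=cv2.INTER_CUBIC)
    L=lambda A,B,c:cv2.line(i,*[tuple(int(k) for k in proj(P[n],W(v,q))[0]*4+1.5) for q in(A,B)],c,1)
    for x in(-66,-22,22,66):L((x,109,0),(x,-110,0),(0,0,255))
    for y in(21,65):L((-66,y,0),(66,y,0),(0,0,255))
    L((-50,170,15),(50,170,15),(0,255,0));
    for x in(-71,71):L((x,111,24),(x,-110,24),(255,0,0))
    cv2.imwrite(f'pics/{n}_fit.png',i[500:1100,520:1160] if n=='top' else i[540:1020,600:1240])
E
python3 fit.py; cat > tri.py <<'E'
E
rm tri.py; python3 -c "
import cv2,numpy as np
a=cv2.imread('pics/top_fit.png');b=cv2.imread('pics/scene_fit.png')
a=a[200:600,0:400];b=b[80:330,0:400]
b=np.vstack([b,np.zeros((150,400,3),np.uint8)])
cv2.imwrite('pics/fit.png',np.hstack([a,b]))"
```

```text
pose [ 0.5176  0.0949  0.6649 -0.0036]
[[ 0.3 -0.2]
 [-0.1  0.4]
 [-0.2  0.1]
 [-0.4 -0.3]
 [-0.2 -1. ]
 [-1.  -0.2]
 [-0.  -1.7]
 [ 0.  -0.6]
 [ 1.7  0.8]
 [ 0.7 -0.1]]
lens [-0.23211861] [ 0.2 -0.3 -0.6 -0.1]
knob -0.2321186143416846 [0.582 0.073 0.283]
knob 0 [0.558 0.044 0.283]
knob 1.2 [ 0.559 -0.14   0.283]
knob 1.5 [ 0.592 -0.176  0.283]
hinge [ 0.693 -0.047  0.283]
```

View pics/fit.png

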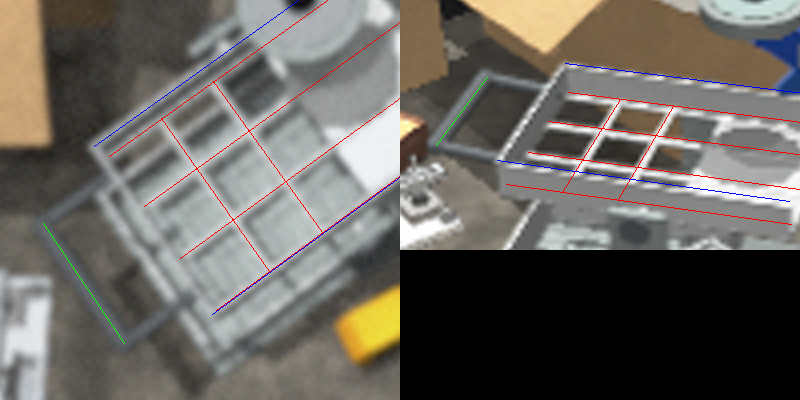

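Fit is good: the overlay lines match rods and bar, the tray is level, and the lens angle is about -0.23. If I hold tool yaw at 0.665, the tool axes align with the stand (x same, y reversed). First: raise and rotate.

Emit:
{"method": "play_rows", "body": {
  "series": [0,0,-1,0,0,1,-1,0,0,-1,0,0,1,-1,0,0,-1,0,0,1,-1,0,0,-1,0,0,1,-1,0,0,-1,0,0,1,-1,0,0,-1,0,0,1,-1,0,0,-1,0,0,1,-1,0,0,-1,0,0,1,-1,0,0,-1,0,0,1,-1,0,0,-1,0,0,1,-1,0,0,-1,0,0,1,-1,0,0,-1,0,0,1,-1]
}}

```text
time_s: 2.3
position: [0.3259, 0.6476, 0.3311]
tcp_rot: [3.141, 0.0, 1.104]
wrist_force: [-0.1, -0.5, 0.2]
gripper_width: 1.002
finger_force: 0.0
```

Emit:
{"method": "play_rows", "body": {
  "series": [0,0,-0.3,0,0,0.28,-1,0,0,-0.3,0,0,0.28,-1,0,0,-0.3,0,0,0.28,-1,0,0,-0.3,0,0,0.28,-1,0,0,-0.3,0,0,0.28,-1]
}}

```text
time_s: 2.8
position: [0.3261, 0.6475, 0.3611]
tcp_rot: [3.141, 0.0, 0.67]
wrist_force: [0.6, -0.0, 0.0]
gripper_width: 0.998
finger_force: 0.0
```

```bash
cat >> h.py <<'E'
V=(0.5176,0.0949,0.6649)
def st(p):
    c,s=np.cos(V[2]),np.sin(V[2]);d=np.array(p[:2])-V[:2];return np.r_[c*d[0]+s*d[1],-s*d[0]+c*d[1],p[2]]
def now():
    s=env.get_state();print('t',round(s['time_s'],2),'stand mm',(st(s['position'])*1e3).round(1),'rot',np.round(s['tcp_rot'],3),'F',np.round(s['wrist_force'],1),'w',round(s['gripper_width'],3),'ff',round(s['finger_force'],1));return s
E
python3 -c "
from h import *
now()"
```

```text
t 2.8 stand mm [190.2 553.  361.1] rot [3.141 0.    0.67 ] F [ 0.6 -0.   0. ] w 0.998 ff 0.0
```

Emit:
{"method": "play_rows", "body": {
  "series": [-0.5,1,0,0,0,0,-1,-0.5,1,0,0,0,0,-1,-0.5,1,0,0,0,0,-1,-0.5,1,0,0,0,0,-1]
}}

```text
time_s: 3.2
position: [0.3499, 0.5356, 0.3623]
tcp_rot: [-3.141, -0.001, 0.664]
wrist_force: [-0.5, 0.3, 0.4]
gripper_width: 0.999
finger_force: 0.0
```

Emit:
{"method": "play_rows", "body": {
  "series": [-0.5,1,0,0,0,0,-1,-0.5,1,0,0,0,0,-1,-0.5,1,0,0,0,0,-1,-0.5,1,0,0,0,0,-1]
}}

```text
time_s: 3.6
position: [0.3714, 0.4278, 0.3619]
tcp_rot: [-3.141, -0.001, 0.664]
wrist_force: [0.2, -0.0, 0.3]
gripper_width: 1.002
finger_force: 0.0
```

Emit:
{"method": "play_rows", "body": {
  "series": [-0.5,1,0,0,0,0,-1,-0.5,1,0,0,0,0,-1,-0.5,1,0,0,0,0,-1,-0.5,1,0,0,0,0,-1]
}}

```text
time_s: 4.0
position: [0.3935, 0.3193, 0.3617]
tcp_rot: [-3.141, -0.001, 0.664]
wrist_force: [-1.0, 1.5, -1.0]
gripper_width: 0.999
finger_force: 0.0
```

Emit:
{"method": "play_rows", "body": {
  "series": [0,1,0,0,0,0,-1,0,1,0,0,0,0,-1,0,1,0,0,0,0,-1,0,1,0,0,0,0,-1]
}}

```text
time_s: 4.4
position: [0.4554, 0.2422, 0.3611]
tcp_rot: [3.141, -0.0, 0.665]
wrist_force: [0.6, 1.2, -0.6]
gripper_width: 1.003
finger_force: 0.0
```

Emit:
{"method": "play_rows", "body": {
  "series": [0,1,0,0,0,0,-1,0,1,0,0,0,0,-1,0,1,0,0,0,0,-1,0,1,0,0,0,0,-1]
}}

```text
time_s: 4.8
position: [0.5167, 0.1634, 0.3608]
tcp_rot: [-3.141, 0.0, 0.666]
wrist_force: [0.0, 0.6, -0.8]
gripper_width: 0.997
finger_force: 0.0
```

Emit:
{"method": "play_rows", "body": {
  "series": [0,1,0,0,0,0,-1,0,1,0,0,0,0,-1,0,1,0,0,0,0,-1,0,1,0,0,0,0,-1,0,1,0,0,0,0,-1]
}}

```text
time_s: 5.3
position: [0.5773, 0.0859, 0.3607]
tcp_rot: [-3.14, 0.001, 0.669]
wrist_force: [-0.5, 0.3, -0.5]
gripper_width: 0.999
finger_force: 0.0
```

```bash
python3 -c "
from h import *
s=now();p=cams.get_image('wrist');save(p,'w1')
for d in spotter.silhouettes(p,'lens_knob'): print(d['p'],d['centre'],d['mask'].sum())
for a in(-.232,):
  d=a+np.pi-1.26;x,y=.05+.163*np.cos(d),-.22+.163*np.sin(d)
  c,q=np.cos(V[2]),np.sin(V[2]);print(x,y,proj(p,[V[0]+c*x-q*y,V[1]+q*x+c*y,.301],s))
"
```

```text
t 5.3 stand mm [ 41.4 -43.9 360.7] rot [-3.14e+00  1.00e-03  6.69e-01] F [-0.5  0.3 -0.5] w 0.999 ff 0.0
0.77 [289.4, 185.4] 11461
0.03716948550335475 -0.05750576041671085 [[277.79839242 211.97407148]]
```

View pics/w1.png

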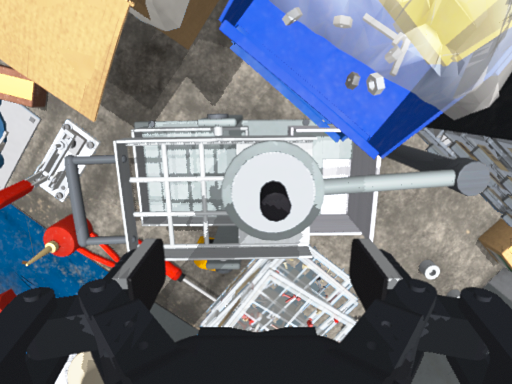

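The wrist view shows the knob at about (276,206), close to the predicted (278,212). I'll descend and grip.

Emit:
{"method": "play_rows", "body": {
  "series": [-0.04,0.135,0.3,0,0,0,-1,-0.04,0.135,0.6,0,0,0,-1,-0.04,0.135,0.8,0,0,0,-1,-0.04,0.135,0.9,0,0,0,-1,-0.04,0.135,0.9,0,0,0,0.3,-0.04,0.135,0.9,0,0,0,0.8,-0.04,0.135,0.9,0,0,0,0.8,-0.04,0.135,0.9,0,0,0,0.8,-0.04,0.135,0.9,0,0,0,0.8,-0.04,0.135,0.9,0,0,0,0.8,-0.04,0.135,0.9,0,0,0,0.8]
}}

```text
time_s: 6.5
position: [0.5813, 0.0733, 0.2724]
tcp_rot: [-3.135, -0.001, 0.667]
wrist_force: [-10.9, 11.6, 14.5]
gripper_width: 0.24
finger_force: 58.2
```

```bash
python3 -c "
from h import *
now()
a0=-.232;P=lambda a:np.array([50+163*np.cos(a+np.pi-1.26),-220+163*np.sin(a+np.pi-1.26)])
for k in range(0,20):
  a=a0+.09*k; print(round(a,3),P(a).round(1), ((P(a)-P(a0))/100*[1,-1]).round(2))
"
```

```text
t 6.5 stand mm [ 36.8 -56.3 272.4] rot [-3.135e+00 -1.000e-03  6.670e-01] F [-10.9  11.6  14.5] w 0.24 ff 58.2
-0.232 [ 37.2 -57.5] [ 0. -0.]
-0.142 [ 22.6 -59.3] [-0.15  0.02]
-0.052 [  8.3 -62.4] [-0.29  0.05]
0.038 [ -5.7 -66.8] [-0.43  0.09]
0.128 [-19.3 -72.4] [-0.56  0.15]
0.218 [-32.2 -79.3] [-0.69  0.22]
0.308 [-44.5 -87.2] [-0.82  0.3 ]
0.398 [-56.1 -96.3] [-0.93  0.39]
0.488 [ -66.8 -106.3] [-1.04  0.49]
0.578 [ -76.5 -117.3] [-1.14  0.6 ]
0.668 [ -85.3 -129. ] [-1.22  0.72]
0.758 [ -92.9 -141.6] [-1.3   0.84]
0.848 [ -99.4 -154.7] [-1.37  0.97]
0.938 [-104.6 -168.4] [-1.42  1.11]
1.028 [-108.6 -182.5] [-1.46  1.25]
1.118 [-111.4 -196.9] [-1.49  1.39]
1.208 [-112.8 -211.5] [-1.5   1.54]
1.298 [-112.9 -226.2] [-1.5   1.69]
1.388 [-111.7 -240.8] [-1.49  1.83]
1.478 [-109.1 -255.3] [-1.46  1.98]
```

Emit:
{"method": "play_rows", "body": {
  "series": [0,0,-0.04,0,0,0,0.8,-0.15,0.02,-0.04,0,0,0,0.8,-0.29,0.05,-0.04,0,0,0,0.8,-0.43,0.09,-0.04,0,0,0,0.8,-0.56,0.15,-0.04,0,0,0,0.8,-0.69,0.22,-0.04,0,0,0,0.8,-0.82,0.3,-0.04,0,0,0,0.8]
}}

```text
time_s: 7.2
position: [0.5312, -0.0023, 0.2729]
tcp_rot: [-3.131, 0.008, 0.668]
wrist_force: [-8.5, 5.9, -12.2]
gripper_width: 0.235
finger_force: 58.9
```

Emit:
{"method": "play_rows", "body": {
  "series": [-0.11,0.09,0,0,0,0,0.8,-0.22,0.19,0,0,0,0,0.8,-0.32,0.3,0,0,0,0,0.8,-0.4,0.42,0,0,0,0,0.8,-0.48,0.54,0,0,0,0,0.8,-0.55,0.67,0,0,0,0,0.8,-0.6,0.81,0,0,0,0,0.8]
}}

```text
time_s: 7.9
position: [0.5283, -0.1083, 0.2729]
tcp_rot: [-3.127, 0.016, 0.661]
wrist_force: [-29.9, -9.9, 3.0]
gripper_width: 0.167
finger_force: 55.8
```

Emit:
{"method": "play_rows", "body": {
  "series": [-0.04,0.14,0,0,0,0,0.8,-0.07,0.28,0,0,0,0,0.8,-0.08,0.43,0,0,0,0,0.8,-0.08,0.58,0,0,0,0,0.8,-0.07,0.72,0,0,0,0,0.8,-0.07,0.72,0,0,0,0,0.8]
}}

```text
time_s: 8.5
position: [0.5686, -0.1785, 0.2739]
tcp_rot: [-3.14, 0.018, 0.653]
wrist_force: [-29.8, -30.7, -4.8]
gripper_width: 0.1
finger_force: 20.9
```

Emit:
{"method": "play_rows", "body": {
  "series": [0,0,0,0,0,0,-1,0,0,0,0,0,0,-1,0,0,0,0,0,0,-1,0,0,0,0,0,0,-1,0,0,-0.5,0,0,0,-1,0,0,-1,0,0,0,-1,0,0,-1,0,0,0,-1]
}}

```text
time_s: 9.2
position: [0.5808, -0.1688, 0.3821]
tcp_rot: [3.134, -0.007, 0.663]
wrist_force: [-0.1, -0.1, 0.1]
gripper_width: 0.996
finger_force: 0.0
```

```bash
python3 -c "
from h import *
now()
p=cams.get_image('top');save(p,'t2')
for o in['bush_0','gear_0','bearing_0']:
  for d in spotter.silhouettes(p,o):
    if d['p']>.4: X=ray(p,d['centre'],.01);print(o,d['p'],X.round(3),(st(X)*1e3).round())
"
```

```text
t 9.2 stand mm [-113.  -246.5  382.1] rot [ 3.134 -0.007  0.663] F [-0.1 -0.1  0.1] w 0.996 ff 0.0
bush_0 0.61 [ 0.507 -0.389  0.01 ] [-306. -374.   10.]
bush_0 0.55 [ 0.6   -0.282  0.01 ] [-168. -347.   10.]
bush_0 0.49 [ 0.599 -0.368  0.01 ] [-222. -415.   10.]
gear_0 0.76 [ 0.422 -0.285  0.01 ] [-310. -240.   10.]
bearing_0 0.45 [ 0.525 -0.296  0.01 ] [-235. -312.   10.]
```

Emit:
{"method": "play_rows", "body": {
  "series": [-0.8,0.5,0,0,0,0,-1,-0.8,0.5,0,0,0,0,-1,-0.8,0.5,0,0,0,0,-1,-0.8,0.5,0,0,0,0,-1]
}}

```text
time_s: 9.8
position: [0.5456, -0.2559, 0.3743]
tcp_rot: [-3.14, 0.001, 0.661]
wrist_force: [0.6, -0.7, -0.2]
gripper_width: 1.0
finger_force: 0.0
```

Emit:
{"method": "play_rows", "body": {
  "series": [-0.8,0,0,0,0,0,-1,-0.8,0,0,0,0,0,-1,-0.8,0,0,0,0,0,-1,-0.8,0,0,0,0,0,-1,-0.8,0,0,0,0,0,-1]
}}

```text
time_s: 10.3
position: [0.485, -0.3027, 0.3747]
tcp_rot: [-3.141, -0.0, 0.667]
wrist_force: [0.8, 0.1, 0.2]
gripper_width: 1.001
finger_force: 0.0
```

```bash
cat > look.py <<'E'
from h import *
import sys
s=now();p=cams.get_image('wrist');save(p,sys.argv[1])
for o in['bush_0','gear_0','bearing_0','carton_kraft']:
  for d in spotter.silhouettes(p,o):
    if d['p']>.3:
      z={'b':.012,'g':.008,'c':.03}[o[0]]
      if o=='bearing_0': z=.0075
      X=ray(p,d['centre'],z,s);print(o,round(d['p'],2),np.round(d['centre']),d['mask'].sum(),X.round(3),(st(X)*1e3).round(1))
E
python3 look.py w2
python3 - <<'E'
import cv2
a=cv2.imread('pics/w2.png');b=cv2.imread('pics/t2.png')[120:320,150:400]
import numpy as np
b=cv2.resize(b,(480,384));a=a[:, 192:]
cv2.imwrite('pics/c2.png',np.hstack([a,b]))
E
```

```text
t 10.3 stand mm [-271.  -292.8  374.7] rot [-3.141 -0.     0.667] F [0.8 0.1 0.2] w 1.001 ff 0.0
bush_0 0.8 [337. 125.] 306 [ 0.593 -0.38   0.012] [-234.  -419.9   12. ]
bush_0 0.69 [309. 169.] 223 [ 0.509 -0.391  0.012] [-306.8 -377.4   12. ]
bush_0 0.65 [295.  84.] 288 [ 0.598 -0.288  0.012] [-173.1 -350.6   12. ]
gear_0 0.92 [224. 167.] 974 [ 0.425 -0.28   0.008] [-304.2 -237.4    8. ]
bearing_0 0.8 [255. 130.] 608 [ 0.504 -0.283  0.007] [-244.2 -289.3    7.5]
carton_kraft 0.65 [394.  51.] 2874 [ 0.726 -0.371  0.03 ] [-123.5 -495.1   30. ]
```

View pics/c2.png

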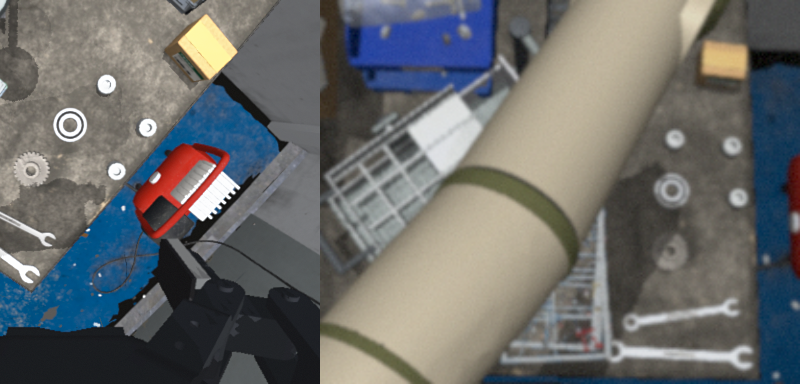

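Image: bushes at about (299,85), (339,128), (308,171), bearing (262,125), gear (223,170). The spotter is a few pixels off, so I'll refine with Hough circles.

```bash
cat > hough.py <<'E'
from h import *
def circ(p,uv,s,r_mm,z,pose,ppm=4):
    """circle near uv; r_mm radius at height z"""
    c=ray(p,uv,z,pose);u0=proj(p,c,pose)[0];r=np.linalg.norm(proj(p,c+[r_mm/1e3,0,0],pose)[0]-u0)
    h=int(r*1.8)+6;x0,y0=int(u0[0])-h,int(u0[1])-h
    g=cv2.cvtColor(p['img'],cv2.COLOR_RGB2GRAY)[max(y0,0):y0+2*h,max(x0,0):x0+2*h]
    x0,y0=max(x0,0),max(y0,0)
    g=cv2.resize(g,None,fx=ppm,fy=ppm,interpolation=cv2.INTER_CUBIC)
    C=cv2.HoughCircles(cv2.GaussianBlur(g,(9,9),2),cv2.HOUGH_GRADIENT_ALT if 0 else cv2.HOUGH_GRADIENT,1,8,param1=120,param2=12,minRadius=int(r*ppm*.85),maxRadius=int(r*ppm*1.15))
    if C is None: return None
    q=C[0][0];uv=((q[0]+.5)/ppm-.5+x0,(q[1]+.5)/ppm-.5+y0)
    return uv,q[2]/ppm,r,ray(p,uv,z,pose)
E
cat > m.py <<'E'
from hough import *
s=now();p=cams.get_image('wrist')
i=cv2.cvtColor(p['img'],cv2.COLOR_RGB2BGR);i=cv2.resize(i,None,fx=4,fy=4,interpolation=cv2.INTER_CUBIC)
for n,uv,r,z in[('bA',(299,85),14,.024),('bB',(339,128),14,.024),('bC',(308,171),14,.024),('bearing',(262,125),26,.015),('gear',(223,170),30,.012)]:
    q=circ(p,uv,0,r,z,s)
    if q is None: print(n,None);continue
    print(n,np.round(q[0],1),round(q[1],1),round(q[2],1),q[3].round(4),(st(q[3])*1e3).round(1))
    cv2.circle(i,tuple(int(a*4+1.5) for a in q[0]),int(q[1]*4),(0,255,0),1)
cv2.imwrite('pics/m.png',i[250:800,760:1460])
E
python3 m.py
```

```text
t 10.55 stand mm [-272.3 -293.2  375.1] rot [-3.141  0.     0.666] F [-0.9  0.4 -0.4] w 1.002 ff 0.0
bA [298.   82.2] 9.1 9.6 [ 0.6008 -0.2904  0.024 ] [-172.2 -354.5   24. ]
bB [338.8 125.8] 9.0 9.2 [ 0.5906 -0.3818  0.024 ] [-236.7 -420.2   24. ]
bC [308.2 170. ] 8.4 8.8 [ 0.5073 -0.3899  0.024 ] [-307.2 -375.2   24. ]
bearing [261.  123.5] 16.9 16.8 [ 0.5177 -0.285   0.015 ] [-234.3 -299.    15. ]
gear None
```

View pics/m.png

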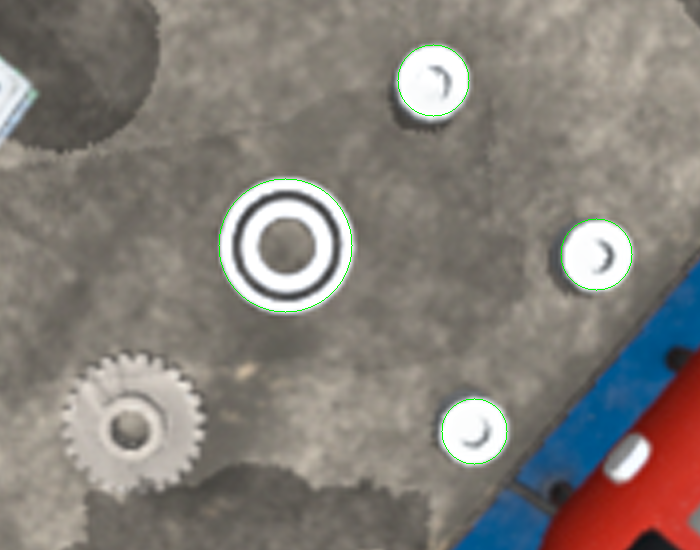

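Emit:
{"method": "play_rows", "body": {
  "series": [0.5,0.3,0.5,0,0,0,-1,1,0.61,1,0,0,0,-1,1,0.61,1,0,0,0,-1,1,0.61,1,0,0,0,-1]
}}

```text
time_s: 11.0
position: [0.6034, -0.2869, 0.2695]
tcp_rot: [-3.136, 0.002, 0.67]
wrist_force: [0.4, 0.5, -0.5]
gripper_width: 1.001
finger_force: 0.0
```

Emit:
{"method": "play_rows", "body": {
  "series": [0,0,0.5,0,0,0,-1,0,0,1,0,0,0,-1,0,0,1,0,0,0,-1,0,0,1,0,0,0,-1]
}}

```text
time_s: 11.4
position: [0.5997, -0.2914, 0.176]
tcp_rot: [-3.141, 0.001, 0.664]
wrist_force: [-0.0, -0.8, 1.5]
gripper_width: 1.001
finger_force: 0.0
```

Emit:
{"method": "play_rows", "body": {
  "series": [0,0,0.5,0,0,0,-1,0,0,0.8,0,0,0,-1,0,0,0.8,0,0,0,-1,0,0,0.8,0,0,0,-1]
}}

```text
time_s: 11.8
position: [0.6011, -0.2921, 0.0981]
tcp_rot: [3.139, -0.001, 0.664]
wrist_force: [0.4, -0.4, 0.8]
gripper_width: 1.001
finger_force: 0.0
```

Run:
```python
from hough import *
s=now();p=cams.get_image('wrist')
c,q=np.cos(V[2]),np.sin(V[2])
x,y=-.1722,-.3545;u=proj(p,[V[0]+c*x-q*y,V[1]+q*x+c*y,.024],s)[0];print(u)
q=circ(p,u,0,14,.024,s)
if q: print(np.round(q[0],1),q[1:3],(st(q[3])*1e3).round(1))
p=cams.get_image('top');save(p,'t3')
for d in spotter.silhouettes(p,'lens_knob')[:1]: print(d['centre'],d['p'])
```

```text
t 11.8 stand mm [-173.1 -356.    98.1] rot [ 3.139e+00 -1.000e-03  6.640e-01] F [ 0.4 -0.4  0.8] w 1.001 ff 0.0
[255.25857982 198.74674714]
[254.5 198.8] (np.float32(18.15), np.float64(19.14450912683854)) [-172.2 -354.    24. ]
[256.4, 138.4] 0.57
```

Emit:
{"method": "play_rows", "body": {
  "series": [0.01,-0.02,0.4,0,0,0,-1,0.01,-0.02,0.7,0,0,0,-1,0.01,-0.02,0.92,0,0,0,-1,0.01,-0.02,0.92,0,0,0,-1,0.01,-0.02,0.92,0,0,0,0.6,0.01,-0.02,0.92,0,0,0,0.8,0.01,-0.02,0.92,0,0,0,0.8,0.01,-0.02,0.92,0,0,0,0.8,0.01,-0.02,0.92,0,0,0,0.8,0.01,-0.02,0.92,0,0,0,0.8,0.01,-0.02,0.92,0,0,0,0.8]
}}

```text
time_s: 13.05
position: [0.6001, -0.289, 0.0048]
tcp_rot: [3.14, -0.001, 0.664]
wrist_force: [-1.3, 0.8, 9.4]
gripper_width: 0.302
finger_force: 58.5
```

Emit:
{"method": "play_rows", "body": {
  "series": [0,0,-0.3,0,0,0,0.8,0,0,-0.7,0,0,0,0.8,0,0,-1,0,0,0,0.8,0,0,-1,0,0,0,0.8]
}}

```text
time_s: 13.45
position: [0.6013, -0.2901, 0.1079]
tcp_rot: [3.136, -0.003, 0.664]
wrist_force: [0.5, -1.1, -0.4]
gripper_width: 0.306
finger_force: 59.1
```

Emit:
{"method": "play_rows", "body": {
  "series": [0,0,-0.5,0,0,0,0.8,0,0,-1,0,0,0,0.8,0,0,-1,0,0,0,0.8]
}}

```text
time_s: 13.75
position: [0.6016, -0.2909, 0.2093]
tcp_rot: [3.133, -0.004, 0.664]
wrist_force: [-0.2, -0.3, 0.0]
gripper_width: 0.305
finger_force: 59.3
```

Emit:
{"method": "play_rows", "body": {
  "series": [0,0,-0.5,0,0,0,0.8,0,0,-1,0,0,0,0.8,0,0,-1,0,0,0,0.8]
}}

```text
time_s: 14.05
position: [0.6013, -0.2909, 0.3093]
tcp_rot: [3.133, -0.005, 0.664]
wrist_force: [-0.1, -1.5, -1.5]
gripper_width: 0.305
finger_force: 59.4
```

Emit:
{"method": "play_rows", "body": {
  "series": [0,0,-0.5,0,0,0,0.8,0,0,-0.6,0,0,0,0.8,0,0,-0.6,0,0,0,0.8]
}}

```text
time_s: 14.35
position: [0.5999, -0.2891, 0.3644]
tcp_rot: [3.139, -0.002, 0.664]
wrist_force: [-0.1, -0.2, -1.4]
gripper_width: 0.308
finger_force: 59.5
```

Run:
```python
from h import *
now();p=cams.get_image('top')
for d in spotter.silhouettes(p,'lens_knob')[:1]:
  m=d['mask'];print(d['centre'],d['p'],m.sum())
c,q=np.cos(V[2]),np.sin(V[2])
for a in(1.1,1.2,1.3,1.4,1.5):
  t=a+np.pi-1.26;x,y=.05+.163*np.cos(t),-.22+.163*np.sin(t);print(a,proj(p,[V[0]+c*x-q*y,V[1]+q*x+c*y,.301])[0])
i=cv2.cvtColor(p['img'],cv2.COLOR_RGB2BGR)[120:220,190:390];cv2.imwrite('pics/t4.png',cv2.resize(i,None,fx=4,fy=4))
```

```text
t 14.35 stand mm [-172.1 -353.   364.4] rot [ 3.139e+00 -2.000e-03  6.640e-01] F [-0.1 -0.2 -1.4] w 0.308 ff 59.5
[266.5, 148.9] 0.89 366
1.1 [285.61435961 186.10472889]
1.2 [291.37630478 182.76350625]
1.3 [296.73238195 178.89172584]
1.4 [301.6267401  174.53548584]
1.5 [306.00982466 169.74596109]
```

View pics/t4.png

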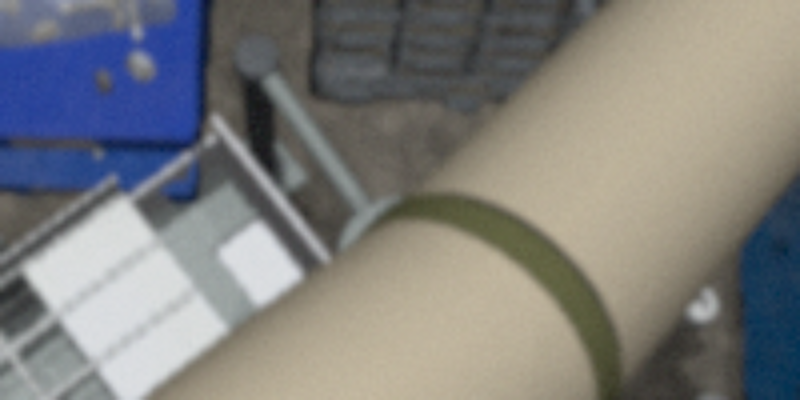

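Lens is at about 1.17: the arm runs from (254,134) to lower right, and the head is about 60 mm clear of the tray. I'll carry bush A to the plate.

Emit:
{"method": "play_rows", "body": {
  "series": [0.27,-0.38,0,0,0,0,0.8,0.54,-0.77,0,0,0,0,0.8,0.54,-0.77,0,0,0,0,0.8]
}}

```text
time_s: 14.75
position: [0.5949, -0.1867, 0.3603]
tcp_rot: [-3.135, 0.0, 0.673]
wrist_force: [-0.1, 1.0, -1.2]
gripper_width: 0.302
finger_force: 59.6
```

Emit:
{"method": "play_rows", "body": {
  "series": [0.27,-0.38,0,0,0,0,0.8,0.54,-0.77,0,0,0,0,0.8,0.54,-0.77,0,0,0,0,0.8]
}}

```text
time_s: 15.05
position: [0.5895, -0.0927, 0.3605]
tcp_rot: [-3.136, 0.001, 0.674]
wrist_force: [0.6, 0.1, -0.7]
gripper_width: 0.308
finger_force: 59.7
```

Emit:
{"method": "play_rows", "body": {
  "series": [0.27,-0.38,0,0,0,0,0.8,0.54,-0.77,0,0,0,0,0.8,0.54,-0.77,0,0,0,0,0.8]
}}

```text
time_s: 15.35
position: [0.5841, 0.001, 0.3607]
tcp_rot: [-3.137, 0.002, 0.674]
wrist_force: [-0.0, 0.9, -0.5]
gripper_width: 0.304
finger_force: 59.7
```

Emit:
{"method": "play_rows", "body": {
  "series": [0.27,-0.38,0,0,0,0,0.8,0.54,-0.77,0,0,0,0,0.8,0.54,-0.77,0,0,0,0,0.8,0.54,-0.77,0,0,0,0,0.8]
}}

```text
time_s: 15.75
position: [0.579, 0.0883, 0.3616]
tcp_rot: [-3.141, 0.003, 0.668]
wrist_force: [0.3, -0.9, -0.3]
gripper_width: 0.305
finger_force: 59.7
```

Emit:
{"method": "play_rows", "body": {
  "series": [0,0,0.5,0,0,0,0.8,0,0,1,0,0,0,0.8,0,0,1,0,0,0,0.8]
}}

```text
time_s: 16.05
position: [0.576, 0.0855, 0.2578]
tcp_rot: [-3.138, 0.01, 0.663]
wrist_force: [-0.6, 0.8, -0.5]
gripper_width: 0.305
finger_force: 59.6
```

Emit:
{"method": "play_rows", "body": {
  "series": [0,0,0.5,0,0,0,0.8,0,0,0.8,0,0,0,0.8,0,0,0.8,0,0,0,0.8,0,0,0.8,0,0,0,0.8]
}}

```text
time_s: 16.45
position: [0.5807, 0.0858, 0.1851]
tcp_rot: [3.141, -0.001, 0.663]
wrist_force: [0.3, 0.1, 0.5]
gripper_width: 0.304
finger_force: 59.6
```

```bash
python3 -c "
from h import *
s=now();p=cams.get_image('wrist')
c,q=np.cos(V[2]),np.sin(V[2])
i=cv2.resize(cv2.cvtColor(p['img'],cv2.COLOR_RGB2BGR),None,fx=1.5,fy=1.5)
for x in(-.066,-.022,.022,.066):
  a=[V[0]+c*x+q*.02,V[1]+q*x-c*.02,.14];b=[V[0]+c*x+q*.11,V[1]+q*x-c*.11,.14]
  cv2.line(i,*[tuple(int(k) for k in proj(p,X,s)[0]*1.5) for X in(a,b)],(0,0,255),1)
cv2.imwrite('pics/w5.png',i)
"
```

```text
t 16.45 stand mm [ 44.1 -46.1 185.1] rot [ 3.141e+00 -1.000e-03  6.630e-01] F [0.3 0.1 0.5] w 0.304 ff 59.6
```

View pics/w5.png

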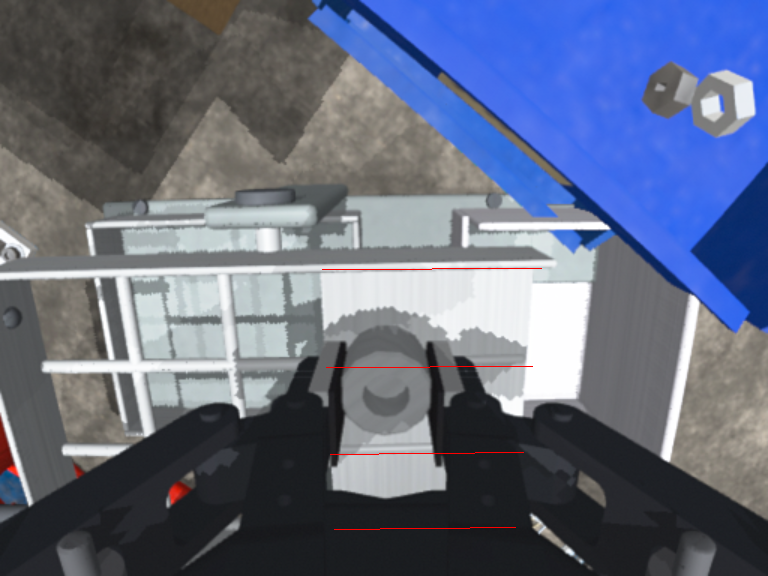

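Emit:
{"method": "play_rows", "body": {
  "series": [0,0.01,0.25,0,0,0,0.8,0,0.01,0.41,0,0,0,0.8,0,0.01,0.41,0,0,0,0.8,0,0.01,0.41,0,0,0,0.4,0,0.01,0.41,0,0,0,0,0,0.01,0.41,0,0,0,-0.2,0,0.01,0.41,0,0,0,-0.2,0,0.01,0.2,0,0,0,-0.5,0,0,-0.2,0,0,0,-1,0,0,-0.6,0,0,0,-1,0,0,-0.6,0,0,0,-1]
}}

```text
time_s: 17.6
position: [0.5821, 0.0865, 0.2482]
tcp_rot: [3.138, -0.007, 0.664]
wrist_force: [0.4, 0.0, 0.0]
gripper_width: 1.003
finger_force: 0.0
```

Emit:
{"method": "play_rows", "body": {
  "series": [0,0,-0.5,0,0,0,-1,0,0,-1,0,0,0,-1,0,0,-1,0,0,0,-1]
}}

```text
time_s: 17.9
position: [0.5823, 0.0862, 0.3492]
tcp_rot: [3.138, -0.009, 0.664]
wrist_force: [0.7, -0.4, -0.5]
gripper_width: 1.001
finger_force: 0.0
```

Emit:
{"method": "play_rows", "body": {
  "series": [-0.35,0.47,0,0,0,0,-1,-0.7,0.94,0,0,0,0,-1,-0.7,0.94,0,0,0,0,-1]
}}

```text
time_s: 18.2
position: [0.5816, -0.0355, 0.3436]
tcp_rot: [3.14, 0.0, 0.659]
wrist_force: [0.3, -0.1, 0.3]
gripper_width: 1.001
finger_force: 0.0
```

Emit:
{"method": "play_rows", "body": {
  "series": [-0.35,0.47,0,0,0,0,-1,-0.7,0.94,0,0,0,0,-1,-0.7,0.94,0,0,0,0,-1]
}}

```text
time_s: 18.5
position: [0.5841, -0.153, 0.3434]
tcp_rot: [3.14, 0.001, 0.659]
wrist_force: [0.7, -0.1, 0.5]
gripper_width: 0.997
finger_force: 0.0
```

Emit:
{"method": "play_rows", "body": {
  "series": [-0.35,0.47,0,0,0,0,-1,-0.7,0.94,0,0,0,0,-1,-0.7,0.94,0,0,0,0,-1]
}}

```text
time_s: 18.8
position: [0.5865, -0.2701, 0.3432]
tcp_rot: [3.14, 0.002, 0.659]
wrist_force: [-0.1, 0.2, 0.3]
gripper_width: 1.002
finger_force: 0.0
```

Emit:
{"method": "play_rows", "body": {
  "series": [-0.35,0.47,0.5,0,0,0,-1,-0.7,0.94,1,0,0,0,-1,-0.7,0.94,1,0,0,0,-1,-0.7,0.94,1,0,0,0,-1]
}}

```text
time_s: 19.2
position: [0.5875, -0.3857, 0.2384]
tcp_rot: [-3.138, 0.005, 0.659]
wrist_force: [-0.6, 0.0, 0.2]
gripper_width: 1.003
finger_force: 0.0
```

Emit:
{"method": "play_rows", "body": {
  "series": [0,0,0.5,0,0,0,-1,0,0,1,0,0,0,-1,0,0,1,0,0,0,-1,0,0,1,0,0,0,-1]
}}

```text
time_s: 19.6
position: [0.5909, -0.3816, 0.1437]
tcp_rot: [-3.141, 0.001, 0.664]
wrist_force: [0.2, -1.1, 0.7]
gripper_width: 0.997
finger_force: 0.0
```

```bash
cat > at.py <<'E'
from hough import *
import sys
s=now();p=cams.get_image('wrist')
x,y,r,z=[float(a)/1e3 for a in sys.argv[1:5]]
c,q=np.cos(V[2]),np.sin(V[2]);u=proj(p,[V[0]+c*x-q*y,V[1]+q*x+c*y,z],s)[0]
k=circ(p,u,0,r*1e3,z,s);print('expect',u)
if k: print(np.round(k[0],1),k[1:3],(st(k[3])*1e3).round(1))
if len(sys.argv)>5: save(p,sys.argv[5])
E
python3 at.py -236.7 -420.2 14 24
```

```text
t 19.6 stand mm [-236.3 -420.2  143.7] rot [-3.141e+00  1.000e-03  6.640e-01] F [ 0.2 -1.1  0.7] w 0.997 ff 0.0
expect [257.71526809 184.63978505]
[258.8 184.5] (np.float32(15.075), np.float64(16.095888263665763)) [-236.6 -421.1   24. ]
```

Emit:
{"method": "play_rows", "body": {
  "series": [0,0,0.5,0,0,0,-1,0,0,1,0,0,0,-1,0,0,1,0,0,0,-1]
}}

```text
time_s: 19.95
position: [0.5898, -0.3798, 0.0406]
tcp_rot: [-3.136, 0.001, 0.665]
wrist_force: [-0.4, 1.2, 0.2]
gripper_width: 1.003
finger_force: 0.0
```

Emit:
{"method": "play_rows", "body": {
  "series": [0,0,0.25,0,0,0,-1,0,0,0.38,0,0,0,-1,0,0,0.38,0,0,0,-1,0,0,0.38,0,0,0,0.6,0,0,0.38,0,0,0,0.8,0,0,0.38,0,0,0,0.8,0,0,0.38,0,0,0,0.8,0,0,0.38,0,0,0,0.8,0,0,0.38,0,0,0,0.8,0,0,0.38,0,0,0,0.8]
}}

```text
time_s: 20.95
position: [0.5913, -0.3819, 0.0064]
tcp_rot: [3.141, -0.001, 0.664]
wrist_force: [-0.4, 1.8, 7.5]
gripper_width: 0.302
finger_force: 58.5
```

Emit:
{"method": "play_rows", "body": {
  "series": [0,0,-0.3,0,0,0,0.8,0,0,-0.7,0,0,0,0.8,0,0,-1,0,0,0,0.8,0,0,-1,0,0,0,0.8]
}}

```text
time_s: 21.35
position: [0.5925, -0.3835, 0.1099]
tcp_rot: [3.135, -0.002, 0.664]
wrist_force: [1.0, -0.1, -0.6]
gripper_width: 0.305
finger_force: 59.1
```

Emit:
{"method": "play_rows", "body": {
  "series": [0,0,-0.5,0,0,0,0.8,0,0,-1,0,0,0,0.8,0,0,-1,0,0,0,0.8]
}}

```text
time_s: 21.65
position: [0.5928, -0.3843, 0.2115]
tcp_rot: [3.133, -0.003, 0.664]
wrist_force: [1.3, -0.9, -0.9]
gripper_width: 0.301
finger_force: 59.3
```

Emit:
{"method": "play_rows", "body": {
  "series": [0,0,-0.5,0,0,0,0.8,0,0,-1,0,0,0,0.8,0,0,-1,0,0,0,0.8]
}}

```text
time_s: 21.95
position: [0.5924, -0.3842, 0.3115]
tcp_rot: [3.133, -0.003, 0.664]
wrist_force: [-0.8, -0.6, -0.6]
gripper_width: 0.305
finger_force: 59.4
```

Emit:
{"method": "play_rows", "body": {
  "series": [0,0,-0.5,0,0,0,0.8,0,0,-0.55,0,0,0,0.8,0,0,-0.55,0,0,0,0.8]
}}

```text
time_s: 22.25
position: [0.5912, -0.382, 0.3607]
tcp_rot: [3.14, -0.001, 0.664]
wrist_force: [-0.5, 0.1, -1.0]
gripper_width: 0.304
finger_force: 59.4
```

Emit:
{"method": "play_rows", "body": {
  "series": [0.3,-0.47,0,0,0,0,0.8,0.59,-0.94,0,0,0,0,0.8,0.59,-0.94,0,0,0,0,0.8]
}}

```text
time_s: 22.55
position: [0.5795, -0.2647, 0.3573]
tcp_rot: [-3.135, -0.0, 0.67]
wrist_force: [-0.1, 1.3, -0.4]
gripper_width: 0.3
finger_force: 59.6
```

Emit:
{"method": "play_rows", "body": {
  "series": [0.3,-0.47,0,0,0,0,0.8,0.59,-0.94,0,0,0,0,0.8,0.59,-0.94,0,0,0,0,0.8]
}}

```text
time_s: 22.85
position: [0.5675, -0.1544, 0.3578]
tcp_rot: [-3.137, 0.001, 0.671]
wrist_force: [0.6, -0.5, -0.9]
gripper_width: 0.301
finger_force: 59.7
```

Emit:
{"method": "play_rows", "body": {
  "series": [0.3,-0.47,0,0,0,0,0.8,0.59,-0.94,0,0,0,0,0.8,0.59,-0.94,0,0,0,0,0.8]
}}

```text
time_s: 23.15
position: [0.5557, -0.0445, 0.3582]
tcp_rot: [-3.138, 0.001, 0.671]
wrist_force: [0.5, -0.0, -0.2]
gripper_width: 0.301
finger_force: 59.7
```

Emit:
{"method": "play_rows", "body": {
  "series": [0.3,-0.47,0,0,0,0,0.8,0.59,-0.94,0,0,0,0,0.8,0.59,-0.94,0,0,0,0,0.8,0.59,-0.94,0,0,0,0,0.8]
}}

```text
time_s: 23.55
position: [0.5446, 0.0619, 0.359]
tcp_rot: [-3.141, 0.002, 0.668]
wrist_force: [-0.0, -1.3, -0.6]
gripper_width: 0.299
finger_force: 59.7
```

Emit:
{"method": "play_rows", "body": {
  "series": [0,0,0.5,0,0,0,0.8,0,0,1,0,0,0,0.8,0,0,1,0,0,0,0.8]
}}

```text
time_s: 23.85
position: [0.5417, 0.0577, 0.2553]
tcp_rot: [-3.139, 0.01, 0.662]
wrist_force: [-0.7, -0.4, -0.5]
gripper_width: 0.304
finger_force: 59.7
```

Emit:
{"method": "play_rows", "body": {
  "series": [0,0,0.5,0,0,0,0.8,0,0,0.76,0,0,0,0.8,0,0,0.76,0,0,0,0.8,0,0,0.76,0,0,0,0.8]
}}

```text
time_s: 24.25
position: [0.5462, 0.0584, 0.186]
tcp_rot: [3.141, -0.001, 0.662]
wrist_force: [0.7, -0.4, -0.3]
gripper_width: 0.299
finger_force: 59.7
```

```bash
python3 -c "
from h import *
s=now();p=cams.get_image('wrist');save(p,'w6')"
```

```text
t 24.25 stand mm [ -0.  -46.3 186. ] rot [ 3.141e+00 -1.000e-03  6.620e-01] F [ 0.7 -0.4 -0.3] w 0.299 ff 59.7
```

View pics/w6.png

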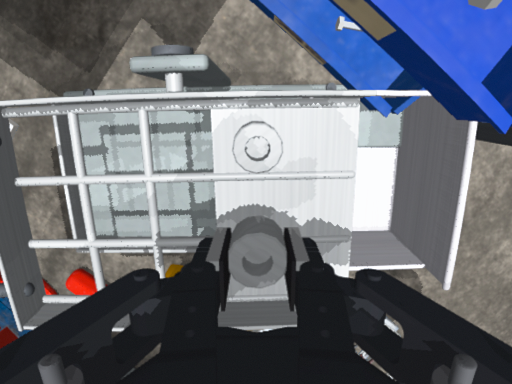

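Bush A stands in its lane at (258,147). Releasing bush B, then going for C.

Emit:
{"method": "play_rows", "body": {
  "series": [0,0,0.25,0,0,0,0.8,0,0,0.4,0,0,0,0.8,0,0,0.4,0,0,0,0.8,0,0,0.4,0,0,0,0.4,0,0,0.4,0,0,0,0,0,0,0.4,0,0,0,-0.2,0,0,0.4,0,0,0,-0.2,0,0,0.2,0,0,0,-0.5,0,0,-0.2,0,0,0,-1,0,0,-0.6,0,0,0,-1,0,0,-0.6,0,0,0,-1]
}}

```text
time_s: 25.4
position: [0.5474, 0.0594, 0.249]
tcp_rot: [3.138, -0.007, 0.664]
wrist_force: [0.5, -0.2, -0.4]
gripper_width: 1.003
finger_force: 0.0
```

Emit:
{"method": "play_rows", "body": {
  "series": [0,0,-0.5,0,0,0,-1,0,0,-1,0,0,0,-1,0,0,-1,0,0,0,-1]
}}

```text
time_s: 25.7
position: [0.5476, 0.0591, 0.35]
tcp_rot: [3.138, -0.008, 0.664]
wrist_force: [-0.0, -0.1, -0.3]
gripper_width: 1.0
finger_force: 0.0
```

Emit:
{"method": "play_rows", "body": {
  "series": [-0.38,0.41,0,0,0,0,-1,-0.77,0.82,0,0,0,0,-1,-0.77,0.82,0,0,0,0,-1]
}}

```text
time_s: 26.0
position: [0.5335, -0.0576, 0.3448]
tcp_rot: [3.14, 0.0, 0.658]
wrist_force: [-0.4, -0.0, -0.4]
gripper_width: 1.002
finger_force: 0.0
```

Emit:
{"method": "play_rows", "body": {
  "series": [-0.38,0.41,0,0,0,0,-1,-0.77,0.82,0,0,0,0,-1,-0.77,0.82,0,0,0,0,-1]
}}

```text
time_s: 26.3
position: [0.5232, -0.1695, 0.3446]
tcp_rot: [3.14, 0.001, 0.658]
wrist_force: [0.6, -0.7, -0.2]
gripper_width: 0.999
finger_force: 0.0
```

Emit:
{"method": "play_rows", "body": {
  "series": [-0.38,0.41,0,0,0,0,-1,-0.77,0.82,0,0,0,0,-1,-0.77,0.82,0,0,0,0,-1]
}}

```text
time_s: 26.6
position: [0.513, -0.2812, 0.3445]
tcp_rot: [3.14, 0.001, 0.658]
wrist_force: [0.3, 0.5, -0.3]
gripper_width: 1.002
finger_force: 0.0
```

Emit:
{"method": "play_rows", "body": {
  "series": [-0.38,0.41,0.5,0,0,0,-1,-0.77,0.82,1,0,0,0,-1,-0.77,0.82,1,0,0,0,-1,-0.77,0.82,1,0,0,0,-1]
}}

```text
time_s: 27.0
position: [0.5016, -0.3912, 0.2398]
tcp_rot: [-3.137, 0.004, 0.659]
wrist_force: [-1.1, -0.0, -0.3]
gripper_width: 0.999
finger_force: 0.0
```

Emit:
{"method": "play_rows", "body": {
  "series": [0,0,0.5,0,0,0,-1,0,0,1,0,0,0,-1,0,0,1,0,0,0,-1,0,0,1,0,0,0,-1]
}}

```text
time_s: 27.4
position: [0.5049, -0.3877, 0.1448]
tcp_rot: [-3.14, 0.0, 0.664]
wrist_force: [0.1, -0.3, 1.1]
gripper_width: 0.998
finger_force: 0.0
```

```bash
python3 at.py -307.2 -375.2 14 24
```

```text
t 27.4 stand mm [-307.7 -372.   144.8] rot [-3.14   0.     0.664] F [ 0.1 -0.3  1.1] w 0.998 ff 0.0
expect [261.45633874 183.3612027 ]
[261.2 183.2] (np.float32(15.925), np.float64(16.079125130782888)) [-307.1 -375.    24. ]
```

Emit:
{"method": "play_rows", "body": {
  "series": [0,0.03,0.5,0,0,0,-1,0,0.03,1,0,0,0,-1,0,0.03,1,0,0,0,-1]
}}

```text
time_s: 27.75
position: [0.506, -0.3889, 0.0421]
tcp_rot: [-3.137, 0.0, 0.665]
wrist_force: [-0.8, 0.5, 0.2]
gripper_width: 1.0
finger_force: 0.0
```

Emit:
{"method": "play_rows", "body": {
  "series": [0,0,0.25,0,0,0,-1,0,0,0.39,0,0,0,-1,0,0,0.39,0,0,0,-1,0,0,0.39,0,0,0,0.6,0,0,0.39,0,0,0,0.8,0,0,0.39,0,0,0,0.8,0,0,0.39,0,0,0,0.8,0,0,0.39,0,0,0,0.8,0,0,0.39,0,0,0,0.8,0,0,0.39,0,0,0,0.8]
}}

```text
time_s: 28.75
position: [0.5068, -0.3908, 0.0063]
tcp_rot: [3.141, -0.001, 0.664]
wrist_force: [-1.8, 1.8, 9.0]
gripper_width: 0.303
finger_force: 58.5
```

Emit:
{"method": "play_rows", "body": {
  "series": [0,0,-0.3,0,0,0,0.8,0,0,-0.7,0,0,0,0.8,0,0,-1,0,0,0,0.8,0,0,-1,0,0,0,0.8]
}}

```text
time_s: 29.15
position: [0.5079, -0.3923, 0.1094]
tcp_rot: [3.136, -0.002, 0.664]
wrist_force: [-0.4, -0.2, -0.2]
gripper_width: 0.3
finger_force: 59.1
```

Emit:
{"method": "play_rows", "body": {
  "series": [0,0,-0.5,0,0,0,0.8,0,0,-1,0,0,0,0.8,0,0,-1,0,0,0,0.8]
}}

```text
time_s: 29.45
position: [0.508, -0.3932, 0.2108]
tcp_rot: [3.134, -0.002, 0.664]
wrist_force: [-0.0, -0.3, 0.4]
gripper_width: 0.3
finger_force: 59.3
```

Emit:
{"method": "play_rows", "body": {
  "series": [0,0,-0.5,0,0,0,0.8,0,0,-1,0,0,0,0.8,0,0,-1,0,0,0,0.8]
}}

```text
time_s: 29.75
position: [0.5078, -0.3931, 0.3109]
tcp_rot: [3.133, -0.003, 0.664]
wrist_force: [-0.4, -0.6, -0.7]
gripper_width: 0.298
finger_force: 59.4
```

Emit:
{"method": "play_rows", "body": {
  "series": [0,0,-0.5,0,0,0,0.8,0,0,-0.55,0,0,0,0.8,0,0,-0.55,0,0,0,0.8]
}}

```text
time_s: 30.05
position: [0.5068, -0.3909, 0.3607]
tcp_rot: [3.14, -0.001, 0.665]
wrist_force: [-1.2, 0.3, -1.2]
gripper_width: 0.299
finger_force: 59.5
```

Emit:
{"method": "play_rows", "body": {
  "series": [0.33,-0.41,0,0,0,0,0.8,0.66,-0.82,0,0,0,0,0.8,0.66,-0.82,0,0,0,0,0.8]
}}

```text
time_s: 30.35
position: [0.5086, -0.2783, 0.3574]
tcp_rot: [-3.135, -0.001, 0.671]
wrist_force: [0.4, -0.3, -1.1]
gripper_width: 0.301
finger_force: 59.6
```

Emit:
{"method": "play_rows", "body": {
  "series": [0.33,-0.41,0,0,0,0,0.8,0.66,-0.82,0,0,0,0,0.8,0.66,-0.82,0,0,0,0,0.8]
}}

```text
time_s: 30.65
position: [0.5096, -0.173, 0.3578]
tcp_rot: [-3.137, 0.001, 0.673]
wrist_force: [-0.4, -0.0, -1.2]
gripper_width: 0.304
finger_force: 59.6
```

Emit:
{"method": "play_rows", "body": {
  "series": [0.33,-0.41,0,0,0,0,0.8,0.66,-0.82,0,0,0,0,0.8,0.66,-0.82,0,0,0,0,0.8]
}}

```text
time_s: 30.95
position: [0.5106, -0.0682, 0.3582]
tcp_rot: [-3.138, 0.001, 0.673]
wrist_force: [-0.2, 0.5, -0.1]
gripper_width: 0.304
finger_force: 59.6
```

Emit:
{"method": "play_rows", "body": {
  "series": [0.33,-0.41,0,0,0,0,0.8,0.66,-0.82,0,0,0,0,0.8,0.66,-0.82,0,0,0,0,0.8,0.66,-0.82,0,0,0,0,0.8]
}}

```text
time_s: 31.35
position: [0.5118, 0.0317, 0.359]
tcp_rot: [-3.141, 0.002, 0.668]
wrist_force: [-0.1, -1.0, 0.3]
gripper_width: 0.301
finger_force: 59.6
```

Emit:
{"method": "play_rows", "body": {
  "series": [0,0,0.5,0,0,0,0.8,0,0,1,0,0,0,0.8,0,0,1,0,0,0,0.8]
}}

```text
time_s: 31.65
position: [0.5087, 0.0285, 0.2555]
tcp_rot: [-3.138, 0.009, 0.662]
wrist_force: [-1.7, 1.1, -0.3]
gripper_width: 0.3
finger_force: 59.6
```

Emit:
{"method": "play_rows", "body": {
  "series": [0,0,0.5,0,0,0,0.8,0,0,0.76,0,0,0,0.8,0,0,0.76,0,0,0,0.8,0,0,0.76,0,0,0,0.8]
}}

```text
time_s: 32.05
position: [0.5131, 0.029, 0.1859]
tcp_rot: [3.141, -0.001, 0.662]
wrist_force: [-0.1, 0.0, -0.5]
gripper_width: 0.298
finger_force: 59.6
```

```bash
python3 -c "
from h import *
s=now()"; python3 at.py 0 -46 14 162.5
```

```text
t 32.05 stand mm [-44.1 -49.1 185.9] rot [ 3.141e+00 -1.000e-03  6.620e-01] F [-0.1  0.  -0.5] w 0.298 ff 59.6
t 32.05 stand mm [-44.1 -49.1 185.9] rot [ 3.141e+00 -1.000e-03  6.620e-01] F [-0.1  0.  -0.5] w 0.298 ff 59.6
expect [251.80477547 148.03228352]
[249.2 146. ] (np.float32(25.575), np.float64(26.769922463817032)) [  1.1 -44.7 162.5]
```

Emit:
{"method": "play_rows", "body": {
  "series": [0,0,0.25,0,0,0,0.8,0,0,0.4,0,0,0,0.8,0,0,0.4,0,0,0,0.8,0,0,0.4,0,0,0,0.4,0,0,0.4,0,0,0,0,0,0,0.4,0,0,0,-0.2,0,0,0.4,0,0,0,-0.2,0,0,0.2,0,0,0,-0.5,0,0,-0.2,0,0,0,-1,0,0,-0.6,0,0,0,-1,0,0,-0.6,0,0,0,-1]
}}

```text
time_s: 33.2
position: [0.5144, 0.0299, 0.2487]
tcp_rot: [3.139, -0.006, 0.664]
wrist_force: [-0.1, -0.2, -0.5]
gripper_width: 1.001
finger_force: 0.0
```

Emit:
{"method": "play_rows", "body": {
  "series": [0,0,-0.5,0,0,0,-1,0,0,-1,0,0,0,-1,0,0,-1,0,0,0,-1]
}}

```text
time_s: 33.5
position: [0.5147, 0.0296, 0.3494]
tcp_rot: [3.138, -0.008, 0.664]
wrist_force: [0.3, 0.2, -0.4]
gripper_width: 1.002
finger_force: 0.0
```

Emit:
{"method": "play_rows", "body": {
  "series": [-0.32,0.42,0,0,0,0,-1,-0.63,0.83,0,0,0,0,-1,-0.63,0.83,0,0,0,0,-1]
}}

```text
time_s: 33.8
position: [0.5127, -0.08, 0.3447]
tcp_rot: [3.14, 0.0, 0.657]
wrist_force: [-0.0, -0.5, 0.3]
gripper_width: 1.003
finger_force: 0.0
```

Emit:
{"method": "play_rows", "body": {
  "series": [-0.32,0.42,0,0,0,0,-1,-0.63,0.83,0,0,0,0,-1,-0.63,0.83,0,0,0,0,-1]
}}

```text
time_s: 34.1
position: [0.5139, -0.1844, 0.3445]
tcp_rot: [3.139, 0.001, 0.656]
wrist_force: [0.9, -0.7, -1.1]
gripper_width: 0.999
finger_force: 0.0
```

Emit:
{"method": "play_rows", "body": {
  "series": [-0.32,0.42,0,0,0,0,-1,-0.63,0.83,0,0,0,0,-1,-0.63,0.83,0,0,0,0,-1]
}}

```text
time_s: 34.4
position: [0.5151, -0.2883, 0.3443]
tcp_rot: [3.139, 0.002, 0.657]
wrist_force: [-0.1, -0.6, 0.4]
gripper_width: 0.997
finger_force: 0.0
```

Emit:
{"method": "play_rows", "body": {
  "series": [0,0,0.5,0,0,0,-1,0,0,1,0,0,0,-1,0,0,1,0,0,0,-1]
}}

```text
time_s: 34.7
position: [0.5143, -0.2792, 0.2389]
tcp_rot: [-3.132, 0.005, 0.664]
wrist_force: [0.3, 0.9, 0.0]
gripper_width: 1.002
finger_force: 0.0
```

Emit:
{"method": "play_rows", "body": {
  "series": [0,0,0.5,0,0,0,-1,0,0,0.9,0,0,0,-1,0,0,0.9,0,0,0,-1,0,0,0.9,0,0,0,-1]
}}

```text
time_s: 35.1
position: [0.5175, -0.2827, 0.1561]
tcp_rot: [3.141, -0.0, 0.664]
wrist_force: [0.0, 0.5, 0.8]
gripper_width: 1.001
finger_force: 0.0
```

```bash
python3 at.py -234.3 -299 26 15 w7; python3 look.py w7b
```

```text
t 35.1 stand mm [-233.  -297.1  156.1] rot [ 3.141 -0.     0.664] F [0.  0.5 0.8] w 1.001 ff 0.0
expect [259.51112341 179.98146584]
[259.8 180.2] (np.float32(28.2), np.float64(28.03037425255383)) [-234.6 -299.2   15. ]
t 35.15 stand mm [-232.8 -297.7  156.8] rot [ 3.139e+00 -1.000e-03  6.640e-01] F [ 0.3  0.6 -0.3] w 0.999 ff 0.0
gear_0 0.97 [201. 197.] 2741 [ 0.469 -0.252  0.008] [-252.2 -243.5    8. ]
bearing_0 0.72 [252. 186.] 2062 [ 0.508 -0.284  0.008] [-241.6 -292.2    7.5]
carton_kraft 0.9 [480.  53.] 7375 [ 0.723 -0.362  0.03 ] [-120.3 -486.    30. ]
```

Run:
```python
from hough import *
i=cv2.imread('pics/w7b.png')[100:300,120:400];cv2.imwrite('pics/g.png',cv2.resize(i,None,fx=2.8,fy=2.8,interpolation=cv2.INTER_CUBIC))
```

```text
(no output)
```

View pics/g.png

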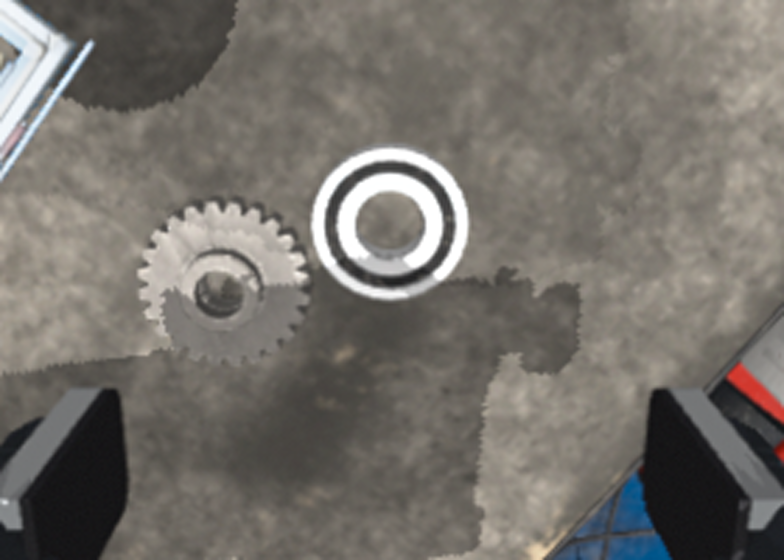

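Gear was knocked: now at about (200,200) px, close to the bearing (260,180), so a grip along stand y would collide. I'll turn the grip 90° (fingers along stand x) for both.

Emit:
{"method": "play_rows", "body": {
  "series": [-0.02,0.02,0,0,0,-1,-1,-0.02,0.02,0,0,0,-1,-1,-0.02,0.02,0,0,0,-1,-1,-0.02,0.02,0,0,0,-1,-1,-0.02,0.02,0,0,0,-1,-1,-0.02,0.02,0,0,0,-1,-1,-0.02,0.02,0,0,0,-1,-1,-0.02,0.02,0,0,0,-1,-1,-0.02,0.02,0,0,0,-1,-1,-0.02,0.02,0,0,0,-1,-1,-0.02,0.02,0,0,0,-1,-1,-0.02,0.02,0,0,0,-1,-1,-0.02,0.02,0,0,0,-1,-1]
}}

```text
time_s: 36.7
position: [0.5166, -0.2853, 0.1548]
tcp_rot: [3.141, 0.001, 2.232]
wrist_force: [0.2, -0.2, 0.5]
gripper_width: 1.0
finger_force: 0.0
```

```bash
python3 at.py -234.6 -299.2 26 15
python3 - <<'E'
from h import *
s=now();p=cams.get_image('wrist')
for d in spotter.silhouettes(p,'gear_0')[:2]:
  m=d['mask'].astype(np.uint8);c,r=cv2.minEnclosingCircle(np.argwhere(m)[:,::-1].astype(np.float32));X=ray(p,c,.012,s);print(d['p'],c,r,(st(X)*1e3).round(1))
E
```

```text
t 36.7 stand mm [-235.4 -298.6  154.8] rot [3.141e+00 1.000e-03 2.232e+00] F [ 0.2 -0.2  0.5] w 1.0 ff 0.0
expect [258.86317341 180.7433077 ]
[259. 180.] (np.float32(27.725), np.float64(27.362614707239768)) [-234.5 -298.5   15. ]
t 36.75 stand mm [-235.3 -298.5  154.7] rot [3.141e+00 1.000e-03 2.233e+00] F [-0.2 -0.1  0.3] w 0.995 ff 0.0
0.97 (233.90504455566406, 116.34790802001953) 33.900421142578125 [-256.6 -240.7   12. ]
0.2 (470.95062255859375, 37.0) 54.52488708496094 [ -47.2 -169.6   12. ]
```

Emit:
{"method": "play_rows", "body": {
  "series": [0,0,0.5,0,0,0,-1,0,0,1,0,0,0,-1,0,0,1,0,0,0,-1]
}}

```text
time_s: 37.15
position: [0.5133, -0.283, 0.0487]
tcp_rot: [-3.137, -0.009, 2.235]
wrist_force: [-0.4, 1.2, 0.6]
gripper_width: 1.001
finger_force: 0.0
```

Emit:
{"method": "play_rows", "body": {
  "series": [0,0,0.3,0,0,0,-1,0,0,0.52,0,0,0,-1,0,0,0.52,0,0,0,-1,0,0,0.52,0,0,0,0,0,0,0.52,0,0,0,0.3,0,0,0.52,0,0,0,0.3,0,0,0.52,0,0,0,0.3,0,0,0.52,0,0,0,0.3,0,0,0.52,0,0,0,0.3]
}}

```text
time_s: 38.05
position: [0.5176, -0.2855, 0.005]
tcp_rot: [3.14, 0.003, 2.235]
wrist_force: [-1.6, 1.7, 14.7]
gripper_width: 0.564
finger_force: 59.6
```

Emit:
{"method": "play_rows", "body": {
  "series": [0,0,-0.2,0,0,0,0.3,0,0,-0.5,0,0,0,0.3,0,0,-0.8,0,0,0,0.3,0,0,-0.8,0,0,0,0.3]
}}

```text
time_s: 38.45
position: [0.5184, -0.2862, 0.0869]
tcp_rot: [3.138, 0.006, 2.235]
wrist_force: [0.8, 0.2, -2.1]
gripper_width: 0.564
finger_force: 62.5
```

Emit:
{"method": "play_rows", "body": {
  "series": [0,0,-0.5,0,0,1,0.3,0,0,-1,0,0,1,0.3,0,0,-1,0,0,1,0.3,0,0,-1,0,0,1,0.3,0,0,-1,0,0,1,0.3,0,0,-1,0,0,1,0.3,0,0,-1,0,0,1,0.3,0,0,-1,0,0,1,0.3,0,0,-1,0,0,1,0.3,0,0,-1,0,0,1,0.3,0,0,-1,0,0,1,0.3,0,0,-1,0,0,1,0.3,0,0,-1,0,0,1,0.3]
}}

```text
time_s: 39.75
position: [0.5164, -0.2848, 0.1823]
tcp_rot: [-3.141, 0.0, 0.667]
wrist_force: [-0.0, -0.4, -0.8]
gripper_width: 0.561
finger_force: 63.2
```

```bash
python3 -c "
from h import *
now()"
```

```text
t 39.75 stand mm [-235.2 -298.1  182.3] rot [-3.141  0.     0.667] F [-0.  -0.4 -0.8] w 0.561 ff 63.2
```

Emit:
{"method": "play_rows", "body": {
  "series": [0,0,-0.5,0,0,0,0.3,0,0,-1,0,0,0,0.3,0,0,-1,0,0,0,0.3]
}}

```text
time_s: 40.05
position: [0.5182, -0.2877, 0.2883]
tcp_rot: [3.133, -0.004, 0.665]
wrist_force: [0.1, -0.1, -1.9]
gripper_width: 0.562
finger_force: 63.3
```

Emit:
{"method": "play_rows", "body": {
  "series": [0,0,-0.5,0,0,0,0.3,0,0,-0.8,0,0,0,0.3,0,0,-0.8,0,0,0,0.3]
}}

```text
time_s: 40.35
position: [0.5174, -0.2865, 0.3661]
tcp_rot: [3.136, -0.004, 0.666]
wrist_force: [-0.0, -0.6, -1.6]
gripper_width: 0.563
finger_force: 63.3
```

Emit:
{"method": "play_rows", "body": {
  "series": [0.35,-0.44,0,0,0,0,0.3,0.69,-0.875,0,0,0,0,0.3,0.69,-0.875,0,0,0,0,0.3]
}}

```text
time_s: 40.65
position: [0.5168, -0.1677, 0.3606]
tcp_rot: [-3.137, -0.0, 0.672]
wrist_force: [0.5, 0.4, -1.3]
gripper_width: 0.559
finger_force: 63.3
```

Emit:
{"method": "play_rows", "body": {
  "series": [0.35,-0.44,0,0,0,0,0.3,0.69,-0.875,0,0,0,0,0.3,0.69,-0.875,0,0,0,0,0.3]
}}

```text
time_s: 40.95
position: [0.517, -0.0563, 0.3609]
tcp_rot: [-3.139, 0.0, 0.672]
wrist_force: [0.0, -0.4, -0.9]
gripper_width: 0.564
finger_force: 63.3
```

Emit:
{"method": "play_rows", "body": {
  "series": [0.35,-0.44,0,0,0,0,0.3,0.69,-0.875,0,0,0,0,0.3,0.69,-0.875,0,0,0,0,0.3]
}}

```text
time_s: 41.25
position: [0.5173, 0.0547, 0.361]
tcp_rot: [-3.14, 0.001, 0.672]
wrist_force: [-0.4, -0.5, -1.1]
gripper_width: 0.564
finger_force: 63.3
```

Emit:
{"method": "play_rows", "body": {
  "series": [0.35,-0.44,0,0,0,0,0.3,0.69,-0.875,0,0,0,0,0.3,0.69,-0.875,0,0,0,0,0.3,0.69,-0.875,0,0,0,0,0.3]
}}

```text
time_s: 41.65
position: [0.5178, 0.1625, 0.3612]
tcp_rot: [3.141, 0.002, 0.669]
wrist_force: [0.5, -1.1, -1.0]
gripper_width: 0.559
finger_force: 63.3
```

Emit:
{"method": "play_rows", "body": {
  "series": [0,0,0.5,0,0,0,0.3,0,0,1,0,0,0,0.3,0,0,1,0,0,0,0.3]
}}

```text
time_s: 41.95
position: [0.5149, 0.1579, 0.2577]
tcp_rot: [-3.14, 0.01, 0.662]
wrist_force: [-0.9, -0.0, -0.6]
gripper_width: 0.566
finger_force: 63.4
```

Emit:
{"method": "play_rows", "body": {
  "series": [0,0,0.5,0,0,0,0.3,0,0,0.76,0,0,0,0.3,0,0,0.76,0,0,0,0.3,0,0,0.76,0,0,0,0.3]
}}

```text
time_s: 42.35
position: [0.5193, 0.1596, 0.1882]
tcp_rot: [3.141, -0.001, 0.663]
wrist_force: [-0.6, 0.3, -0.3]
gripper_width: 0.565
finger_force: 63.4
```

```bash
python3 -c "
from h import *
now()"
```

```text
t 42.35 stand mm [ 41.3  49.8 188.2] rot [ 3.141e+00 -1.000e-03  6.630e-01] F [-0.6  0.3 -0.3] w 0.565 ff 63.4
```

Emit:
{"method": "play_rows", "body": {
  "series": [0,0,0.25,0,0,0,0.3,0,0,0.42,0,0,0,0.3,0,0,0.42,0,0,0,0.3,0,0,0.42,0,0,0,0.3,0,0,0.42,0,0,0,-0.2,0,0,0.42,0,0,0,-0.4,0,0,0.42,0,0,0,-0.4,0,0,0.3,0,0,0,-0.4,0,0,0,0,0,0,-0.5,0,0,-0.6,0,0,0,-1,0,0,-0.6,0,0,0,-1]
}}

```text
time_s: 43.45
position: [0.5202, 0.1602, 0.2513]
tcp_rot: [3.14, -0.006, 0.663]
wrist_force: [1.2, -1.0, -1.1]
gripper_width: 1.002
finger_force: 0.0
```

Emit:
{"method": "play_rows", "body": {
  "series": [0,0,-0.5,0,0,0,-1,0,0,-1,0,0,0,-1,0,0,-1,0,0,0,-1]
}}

```text
time_s: 43.75
position: [0.5208, 0.1602, 0.3526]
tcp_rot: [3.14, -0.009, 0.663]
wrist_force: [-0.1, -0.1, 0.2]
gripper_width: 0.999
finger_force: 0.0
```

Emit:
{"method": "play_rows", "body": {
  "series": [-0.5,0.49,0,0,0,0,-1,-0.98,0.97,0,0,0,0,-1,-0.98,0.97,0,0,0,0,-1,-0.98,0.97,0,0,0,0,-1]
}}

```text
time_s: 44.15
position: [0.4994, 0.0182, 0.3472]
tcp_rot: [3.141, -0.001, 0.656]
wrist_force: [0.6, 0.2, 0.1]
gripper_width: 1.002
finger_force: 0.0
```

Emit:
{"method": "play_rows", "body": {
  "series": [-0.5,0.49,0,0,0,0,-1,-0.98,0.97,0,0,0,0,-1,-0.98,0.97,0,0,0,0,-1,-0.98,0.97,0,0,0,0,-1]
}}

```text
time_s: 44.55
position: [0.482, -0.1178, 0.3471]
tcp_rot: [3.14, -0.0, 0.657]
wrist_force: [-0.6, 0.7, 1.0]
gripper_width: 1.003
finger_force: 0.0
```

Emit:
{"method": "play_rows", "body": {
  "series": [-0.5,0.49,0,0,0,0,-1,-0.98,0.97,0,0,0,0,-1,-0.98,0.97,0,0,0,0,-1,-0.98,0.97,0,0,0,0,-1]
}}

```text
time_s: 44.95
position: [0.4646, -0.2541, 0.3469]
tcp_rot: [3.139, 0.001, 0.657]
wrist_force: [0.5, 0.5, -0.3]
gripper_width: 1.0
finger_force: 0.0
```

Emit:
{"method": "play_rows", "body": {
  "series": [0,0,0.5,0,0,0,-1,0,0,1,0,0,0,-1,0,0,1,0,0,0,-1]
}}

```text
time_s: 45.25
position: [0.464, -0.2464, 0.2418]
tcp_rot: [-3.133, 0.005, 0.665]
wrist_force: [-0.5, 0.7, 0.2]
gripper_width: 1.0
finger_force: 0.0
```

Emit:
{"method": "play_rows", "body": {
  "series": [0,0,0.5,0,0,0,-1,0,0,0.9,0,0,0,-1,0,0,0.9,0,0,0,-1,0,0,0.9,0,0,0,-1]
}}

```text
time_s: 45.65
position: [0.4669, -0.2498, 0.1581]
tcp_rot: [3.141, -0.0, 0.664]
wrist_force: [-0.1, -0.6, 0.0]
gripper_width: 0.997
finger_force: 0.0
```

```bash
python3 - <<'E'
from h import *
s=now();p=cams.get_image('wrist');save(p,'w8')
for d in spotter.silhouettes(p,'gear_0')[:2]:
  m=d['mask'].astype(np.uint8);c,r=cv2.minEnclosingCircle(np.argwhere(m)[:,::-1].astype(np.float32));X=ray(p,c,.012,s);print(d['p'],c,r,(st(X)*1e3).round(1),d['centre'])
i=cv2.cvtColor(p['img'],cv2.COLOR_RGB2BGR)[110:290,150:350];cv2.imwrite('pics/g2.png',cv2.resize(i,None,fx=3,fy=3,interpolation=cv2.INTER_CUBIC))
E
python3 at.py -255 -242 14 21;python3 at.py -255 -242 30 12
```

```text
t 45.65 stand mm [-252.6 -240.   158.1] rot [ 3.141 -0.     0.664] F [-0.1 -0.6  0. ] w 0.997 ff 0.0
0.97 (259.9606628417969, 180.11798095703125) 31.52347755432129 [-255.1 -242.4   12. ] [260.1, 177.1]
t 45.75 stand mm [-252.4 -240.6  158.9] rot [ 3.139e+00 -2.000e-03  6.640e-01] F [1.2 0.1 0.3] w 1.0 ff 0.0
expect [258.57441493 182.46548879]
[255.5 188.2] (np.float32(13.875), np.float64(15.094386568985858)) [-260.5 -239.2   21. ]
t 45.8 stand mm [-252.4 -240.5  158.8] rot [ 3.139e+00 -2.000e-03  6.650e-01] F [-0.3 -0.1 -0.2] w 0.999 ff 0.0
expect [258.60415319 180.21498019]
```

Bearing is out of the way, so gripping the gear without rotation.

Emit:
{"method": "play_rows", "body": {
  "series": [-0.025,0.02,0.5,0,0,0,-1,-0.025,0.02,1,0,0,0,-1,-0.025,0.02,1,0,0,0,-1,-0.025,0.02,1,0,0,0,-1]
}}

```text
time_s: 46.25
position: [0.4652, -0.2534, 0.0574]
tcp_rot: [-3.141, 0.0, 0.663]
wrist_force: [-0.9, 0.2, -0.3]
gripper_width: 1.002
finger_force: 0.0
```

Emit:
{"method": "play_rows", "body": {
  "series": [0,0,0.3,0,0,0,-1,0,0,0.56,0,0,0,-1,0,0,0.56,0,0,0,-1,0,0,0.56,0,0,0,-0.2,0,0,0.56,0,0,0,0,0,0,0.56,0,0,0,0.2,0,0,0.56,0,0,0,0.2,0,0,0.56,0,0,0,0.2,0,0,0.56,0,0,0,0.2]
}}

```text
time_s: 47.15
position: [0.4663, -0.2533, 0.0032]
tcp_rot: [3.138, -0.002, 0.664]
wrist_force: [-1.7, 1.3, 18.6]
gripper_width: 0.653
finger_force: 59.6
```

Emit:
{"method": "play_rows", "body": {
  "series": [0,0,-0.2,0,0,0,0.2,0,0,-0.5,0,0,0,0.2,0,0,-1,0,0,0,0.2,0,0,-1,0,0,0,0.2]
}}

```text
time_s: 47.55
position: [0.4672, -0.2541, 0.1063]
tcp_rot: [3.134, -0.004, 0.664]
wrist_force: [1.0, -0.9, -2.0]
gripper_width: 0.651
finger_force: 64.3
```

```bash
python3 -c "
from h import *
now()"
```

```text
t 47.55 stand mm [-255.  -243.6  106.3] rot [ 3.134 -0.004  0.664] F [ 1.  -0.9 -2. ] w 0.651 ff 64.3
```

Emit:
{"method": "play_rows", "body": {
  "series": [0,0,-0.5,0,0,0,0.2,0,0,-1,0,0,0,0.2,0,0,-1,0,0,0,0.2]
}}

```text
time_s: 47.85
position: [0.467, -0.2543, 0.2061]
tcp_rot: [3.134, -0.005, 0.664]
wrist_force: [0.6, -0.8, -2.6]
gripper_width: 0.649
finger_force: 65.2
```

Emit:
{"method": "play_rows", "body": {
  "series": [0,0,-0.5,0,0,0,0.2,0,0,-1,0,0,0,0.2,0,0,-1,0,0,0,0.2]
}}

```text
time_s: 48.15
position: [0.4667, -0.2546, 0.3059]
tcp_rot: [3.135, -0.005, 0.664]
wrist_force: [0.3, 0.7, -1.9]
gripper_width: 0.647
finger_force: 65.4
```

Emit:
{"method": "play_rows", "body": {
  "series": [0,0,-0.5,0,0,0,0.2,0,0,-0.6,0,0,0,0.2,0,0,-0.6,0,0,0,0.2]
}}

```text
time_s: 48.45
position: [0.4655, -0.2528, 0.3615]
tcp_rot: [3.14, -0.003, 0.665]
wrist_force: [0.7, -0.3, -2.4]
gripper_width: 0.651
finger_force: 65.4
```

Emit:
{"method": "play_rows", "body": {
  "series": [0.27,-0.37,0,0,0,0,0.2,0.545,-0.73,0,0,0,0,0.2,0.545,-0.73,0,0,0,0,0.2]
}}

```text
time_s: 48.75
position: [0.4628, -0.1547, 0.3579]
tcp_rot: [-3.136, 0.001, 0.673]
wrist_force: [0.2, -0.4, -1.8]
gripper_width: 0.646
finger_force: 65.4
```

Emit:
{"method": "play_rows", "body": {
  "series": [0.27,-0.37,0,0,0,0,0.2,0.545,-0.73,0,0,0,0,0.2,0.545,-0.73,0,0,0,0,0.2]
}}

```text
time_s: 49.05
position: [0.4604, -0.0643, 0.3584]
tcp_rot: [-3.138, 0.002, 0.673]
wrist_force: [0.0, -0.8, -1.4]
gripper_width: 0.648
finger_force: 65.4
```

Emit:
{"method": "play_rows", "body": {
  "series": [0.27,-0.37,0,0,0,0,0.2,0.545,-0.73,0,0,0,0,0.2,0.545,-0.73,0,0,0,0,0.2]
}}

```text
time_s: 49.35
position: [0.4582, 0.0261, 0.3587]
tcp_rot: [-3.14, 0.002, 0.673]
wrist_force: [0.0, 0.2, -2.3]
gripper_width: 0.648
finger_force: 65.4
```

Emit:
{"method": "play_rows", "body": {
  "series": [0.27,-0.37,0,0,0,0,0.2,0.545,-0.73,0,0,0,0,0.2,0.545,-0.73,0,0,0,0,0.2,0.545,-0.73,0,0,0,0,0.2]
}}

```text
time_s: 49.75
position: [0.4564, 0.1116, 0.3591]
tcp_rot: [3.141, 0.002, 0.666]
wrist_force: [0.1, -1.4, -1.3]
gripper_width: 0.649
finger_force: 65.4
```

Emit:
{"method": "play_rows", "body": {
  "series": [0,0,0.5,0,0,0,0.2,0,0,1,0,0,0,0.2,0,0,1,0,0,0,0.2]
}}

```text
time_s: 50.05
position: [0.4536, 0.1091, 0.2558]
tcp_rot: [-3.14, 0.01, 0.662]
wrist_force: [-0.2, 0.9, -1.1]
gripper_width: 0.647
finger_force: 65.4
```

Emit:
{"method": "play_rows", "body": {
  "series": [0,0,0.5,0,0,0,0.2,0,0,0.7,0,0,0,0.2,0,0,0.7,0,0,0,0.2,0,0,0.7,0,0,0,0.2]
}}

```text
time_s: 50.45
position: [0.458, 0.1106, 0.192]
tcp_rot: [3.141, -0.001, 0.662]
wrist_force: [-0.1, 0.5, -1.9]
gripper_width: 0.651
finger_force: 65.4
```

```bash
python3 -c "
from h import *
now();p=cams.get_image('wrist');save(p,'w9')"
```

```text
t 50.45 stand mm [-37.2  49.2 192. ] rot [ 3.141e+00 -1.000e-03  6.620e-01] F [-0.1  0.5 -1.9] w 0.651 ff 65.4
```

Emit:
{"method": "play_rows", "body": {
  "series": [0,0,0.25,0,0,0,0.2,0,0,0.47,0,0,0,0.2,0,0,0.47,0,0,0,0.2,0,0,0.47,0,0,0,0.2,0,0,0.47,0,0,0,-0.4,0,0,0.47,0,0,0,-0.56,0,0,0.47,0,0,0,-0.56,0,0,0.3,0,0,0,-0.56,0,0,0,0,0,0,-0.6,0,0,-0.6,0,0,0,-1,0,0,-0.6,0,0,0,-1]
}}

```text
time_s: 51.6
position: [0.4586, 0.1112, 0.2542]
tcp_rot: [3.14, -0.005, 0.663]
wrist_force: [-0.2, 0.5, -1.5]
gripper_width: 1.002
finger_force: 0.0
```

Emit:
{"method": "play_rows", "body": {
  "series": [0,0,-0.5,0,0,0,-1,0,0,-0.8,0,0,0,-1,0,0,-0.8,0,0,0,-1,0,0,-0.8,0,0,0,-1]
}}

```text
time_s: 52.0
position: [0.4567, 0.112, 0.3305]
tcp_rot: [-3.141, -0.001, 0.665]
wrist_force: [-0.2, 0.5, -0.2]
gripper_width: 1.001
finger_force: 0.0
```

```bash
python3 -c "
from h import *
now();p=cams.get_image('wrist');save(p,'w10')"
```

```text
t 52.0 stand mm [-37.4  51.  330.5] rot [-3.141e+00 -1.000e-03  6.650e-01] F [-0.2  0.5 -0.2] w 1.001 ff 0.0
```

View pics/w10.png

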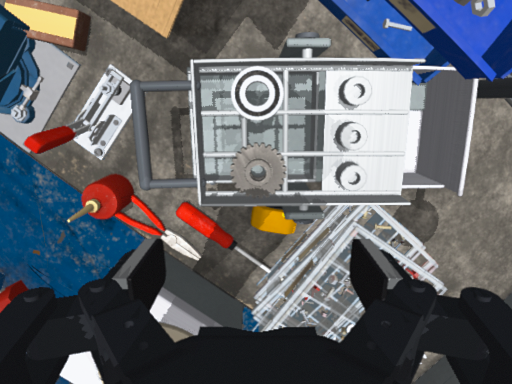

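The tray holds three bushes on the plate (354,92), (351,136), (350,177), with the bearing (257,92) and gear (258,167) on the mesh. Next, the bar.

Emit:
{"method": "play_rows", "body": {
  "series": [0.18,-0.5,0,0,0,0,-0.1,0.37,-1,0,0,0,0,-0.1,0.37,-1,0,0,0,0,-0.1,0.37,-1,0,0,0,0,-0.1]
}}

```text
time_s: 52.45
position: [0.4232, 0.2143, 0.3289]
tcp_rot: [3.141, 0.003, 0.668]
wrist_force: [0.3, -0.2, 0.0]
gripper_width: 0.551
finger_force: 0.0
```

Emit:
{"method": "play_rows", "body": {
  "series": [0,-0.19,0.4,0,0,0,-0.1,0,-0.19,0.8,0,0,0,-0.1,0,-0.19,1,0,0,0,-0.1,0,-0.19,1,0,0,0,-0.1,0,-0.19,1,0,0,0,-0.1]
}}

```text
time_s: 52.95
position: [0.4133, 0.2265, 0.2304]
tcp_rot: [3.141, 0.001, 0.662]
wrist_force: [-0.2, 0.7, 0.2]
gripper_width: 0.548
finger_force: 0.0
```

Run:
```python
from h import *
s=now();p=cams.get_image('wrist');save(p,'w11')
B=lambda t:np.array([170*np.cos(t)+15*np.sin(t),140-170*np.sin(t)+15*np.cos(t)])
b0=B(0)
for t in(.05,.1,.15,.2,.25,.3,.35,.4,.45,.5,-.1,-.2,-.3,-.4,-.5,-.6,-.7): print(t,B(t).round(1),((B(t)-b0)*[-.01,-.01]).round(3))
c,q=np.cos(V[2]),np.sin(V[2])
W=lambda x,y,z:[V[0]+c*x-q*y,V[1]+q*x+c*y,z]
print(proj(p,[W(.05,.17,.155),W(-.05,.17,.155)],s))
for d in spotter.silhouettes(p,'bar')[:1]: print(d['p'],d['centre'])
```

```text
t 52.95 stand mm [ -0.9 167.9 230.4] rot [3.141e+00 1.000e-03 6.620e-01] F [-0.2  0.7  0.2] w 0.548 ff 0.0
0.05 [170.5 146.5] [-0.005  0.085]
0.1 [170.6 138. ] [-0.006  0.17 ]
0.15 [170.3 129.4] [-0.003  0.256]
0.2 [169.6 120.9] [0.004 0.341]
0.25 [168.4 112.5] [0.016 0.425]
0.3 [166.8 104.1] [0.032 0.509]
0.35 [164.8  95.8] [0.052 0.592]
0.4 [162.4  87.6] [0.076 0.674]
0.45 [159.6  79.6] [0.104 0.754]
0.5 [156.4  71.7] [0.136 0.833]
-0.1 [167.7 171.9] [ 0.023 -0.169]
-0.2 [163.6 188.5] [ 0.064 -0.335]
-0.3 [158.  204.6] [ 0.12  -0.496]
-0.4 [150.7 220. ] [ 0.193 -0.65 ]
-0.5 [142.  234.7] [ 0.28  -0.797]
-0.6 [131.8 248.4] [ 0.382 -0.934]
-0.7 [120.4 261. ] [ 0.496 -1.06 ]
[[254.2591807  127.92628404]
 [255.10975658 260.03894947]]
0.61 [391.3, 182.9]
```

Emit:
{"method": "play_rows", "body": {
  "series": [0.01,-0.02,0.4,0,0,0,-0.1,0.01,-0.02,0.7,0,0,0,-0.1,0.01,-0.02,0.92,0,0,0,-0.1,0.01,-0.02,0.92,0,0,0,-0.1,0.01,-0.02,0.92,0,0,0,-0.1]
}}

```text
time_s: 53.55
position: [0.4129, 0.2302, 0.1393]
tcp_rot: [3.142, -0.001, 0.664]
wrist_force: [-0.3, 1.2, 0.9]
gripper_width: 0.547
finger_force: 0.0
```

Emit:
{"method": "play_rows", "body": {
  "series": [0,0,0,0,0,0,0.5,0,0,0,0,0,0,0.9,0,0,0,0,0,0,0.9,0,0,0,0,0,0,0.9,0,0,0,0,0,0,0.9,0,0,0,0,0,0,0.9]
}}

```text
time_s: 54.15
position: [0.4131, 0.2302, 0.1386]
tcp_rot: [3.141, -0.002, 0.664]
wrist_force: [4.5, -3.1, 3.8]
gripper_width: 0.14
finger_force: 58.5
```

```bash
python3 -c "
from h import *
now()"
```

```text
t 54.15 stand mm [  1.3 170.9 138.6] rot [ 3.141e+00 -2.000e-03  6.640e-01] F [ 4.5 -3.1  3.8] w 0.14 ff 58.5
```

Emit:
{"method": "play_rows", "body": {
  "series": [0,0,0.03,0,0,0,0.9,0,-0.005,0.085,0,0,0,0.9,0,-0.006,0.13,0,0,0,0.9,0,-0.006,0.17,0,0,0,0.9,0,-0.005,0.21,0,0,0,0.9,0,-0.003,0.256,0,0,0,0.9,0,0,0.3,0,0,0,0.9,0,0.004,0.341,0,0,0,0.9,0,0.007,0.36,0,0,0,0.9,0,0.01,0.38,0,0,0,0.9,0,0.013,0.4,0,0,0,0.9,0,0.016,0.425,0,0,0,0.9,0,0.02,0.445,0,0,0,0.9,0,0.024,0.467,0,0,0,0.9,0,0.028,0.488,0,0,0,0.9,0,0.032,0.509,0,0,0,0.9,0,0.032,0.509,0,0,0,0.9,0,0.032,0.509,0,0,0,0.9,0,0.032,0.509,0,0,0,0.9]
}}

```text
time_s: 56.05
position: [0.4163, 0.2262, 0.0874]
tcp_rot: [3.138, -0.002, 0.662]
wrist_force: [8.8, -8.4, 2.5]
gripper_width: 0.136
finger_force: 58.4
```

```bash
cat > chk.py <<'E'
from h import *
import sys
now()
for n in sys.argv[2:]:
    p=cams.get_image(n);save(p,sys.argv[1]+n)
    for o in['bush_0','gear_0','bearing_0']:
        for d in spotter.silhouettes(p,o):
            if d['p']>.3:
                X=ray(p,d['centre'],.14) if n!='wrist' else np.zeros(3);print(n,o,round(d['p'],2),np.round(d['centre']),d['mask'].sum(),(st(X)*1e3).round())
E
python3 chk.py k1 scene top
```

```text
t 56.05 stand mm [  1.3 165.9  87.4] rot [ 3.138e+00 -2.000e-03  6.620e-01] F [ 8.8 -8.4  2.5] w 0.136 ff 58.4
scene bush_0 0.71 [246. 203.] 5289 [-32. -97. 140.]
scene bush_0 0.47 [239. 178.] 72 [ 98. -39. 140.]
scene bush_0 0.44 [233. 190.] 77 [ 26. -40. 140.]
scene bearing_0 0.55 [205. 189.] 144 [ 13.  46. 140.]
top bush_0 0.52 [210. 199.] 2042 [ 11. -34. 140.]
top bush_0 0.46 [210. 199.] 96 [ 11. -34. 140.]
top bush_0 0.4 [221. 209.] 99 [-29. -41. 140.]
top bush_0 0.37 [225. 257.] 290 [-143.   26.  140.]
top gear_0 0.65 [201. 232.] 334 [-48.  40. 140.]
top bearing_0 0.79 [179. 209.] 267 [ 41.  53. 140.]
```

Emit:
{"method": "play_rows", "body": {
  "series": [0,0.005,0.02,0,0,0,0.9,0,0.01,0.04,0,0,0,0.9,0,0.015,0.06,0,0,0,0.9,0,0.02,0.083,0,0,0,0.9,0,0.026,0.1,0,0,0,0.9,0,0.032,0.12,0,0,0,0.9,0,0.038,0.143,0,0,0,0.9,0,0.044,0.165,0,0,0,0.9,0,0.044,0.165,0,0,0,0.9,0,0.044,0.165,0,0,0,0.9,0,0.044,0.165,0,0,0,0.9,0,0.044,0.165,0,0,0,0.9,0,0.044,0.165,0,0,0,0.9,0,0.044,0.165,0,0,0,0.9]
}}

```text
time_s: 57.85
position: [0.4196, 0.2222, 0.0712]
tcp_rot: [3.137, -0.003, 0.661]
wrist_force: [9.4, -11.8, 7.1]
gripper_width: 0.143
finger_force: 59.0
```

```bash
python3 chk.py k2 scene top
```

```text
t 57.85 stand mm [  1.4 160.6  71.2] rot [ 3.137e+00 -3.000e-03  6.610e-01] F [  9.4 -11.8   7.1] w 0.143 ff 59.0
scene bearing_0 0.52 [200. 193.] 104 [ -9.  53. 140.]
top bush_0 0.54 [208. 197.] 2663 [ 20. -31. 140.]
top bush_0 0.42 [208. 218.] 24 [-30.   2. 140.]
top bush_0 0.38 [202. 204.] 41 [ 12.  -7. 140.]
top gear_0 0.57 [191. 240.] 329 [-50.  74. 140.]
top bearing_0 0.6 [177. 214.] 208 [ 32.  65. 140.]
top bearing_0 0.44 [225. 255.] 343 [-139.   24.  140.]
```

Emit:
{"method": "play_rows", "body": {
  "series": [0,0.014,0.04,0,0,0,0.9,0,0.028,0.08,0,0,0,0.9,0,0.04,0.11,0,0,0,0.9,0,0.048,0.127,0,0,0,0.9,0,0.048,0.127,0,0,0,0.9,0,0.048,0.127,0,0,0,0.9,0,0.048,0.127,0,0,0,0.9,0,0.048,0.127,0,0,0,0.9,0,0.048,0.127,0,0,0,0.9,0,0.048,0.127,0,0,0,0.9]
}}

```text
time_s: 59.25
position: [0.4232, 0.2179, 0.0584]
tcp_rot: [3.136, -0.004, 0.66]
wrist_force: [9.6, -12.3, 6.1]
gripper_width: 0.135
finger_force: 58.5
```

```bash
python3 chk.py k3 scene top
python3 - <<'E'
import cv2,numpy as np
a=cv2.imread('pics/k3top.png')[150:270,140:260];b=cv2.imread('pics/k3scene.png')[160:260,160:290]
a=cv2.resize(a,(400,400),interpolation=cv2.INTER_CUBIC);b=cv2.resize(b,(400,308),interpolation=cv2.INTER_CUBIC)
b=np.vstack([b,np.zeros((92,400,3),np.uint8)]);cv2.imwrite('pics/k3.png',np.hstack([a,b]))
E
```

```text
t 59.25 stand mm [  1.6 155.   58.4] rot [ 3.136 -0.004  0.66 ] F [  9.6 -12.3   6.1] w 0.135 ff 58.5
scene bush_0 0.46 [214. 194.] 1875 [ -5.  11. 140.]
scene bush_0 0.41 [223. 228.] 35 [-157.  -65.  140.]
scene gear_0 0.61 [193. 203.] 40 [-67.  56. 140.]
scene bearing_0 0.44 [202. 195.] 149 [-19.  45. 140.]
top bush_0 0.58 [208. 217.] 42 [-26.   1. 140.]
top bush_0 0.52 [214. 222.] 1 [-48.  -4. 140.]
top bush_0 0.37 [202. 202.] 33 [ 18. -10. 140.]
top gear_0 0.9 [192. 239.] 333 [-50.  71. 140.]
top bearing_0 0.49 [177. 217.] 246 [ 25.  70. 140.]
```

View pics/k3.png

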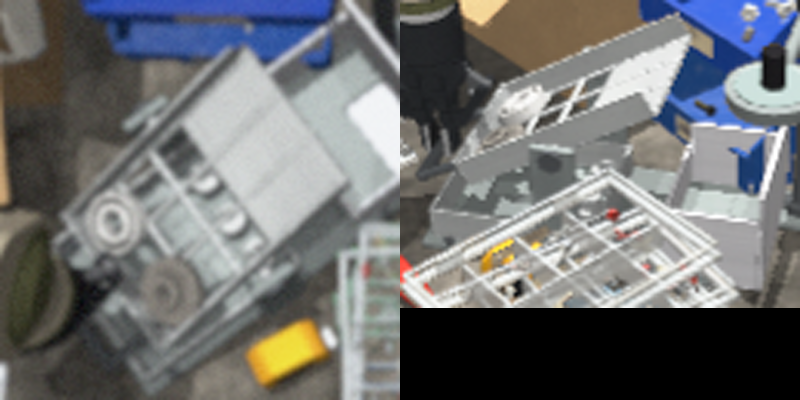

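Run:
```python
from h import *
p=cams.get_image('top');q=cams.get_image('scene')
for uv in[(201.5,204),(210.5,216),(202,202),(208,217)]:
    for z in(.03,.11,.14): print(uv,z,(st(ray(p,uv,z))*1e3).round(0),end=' ')
    print()
c,s=np.cos(V[2]),np.sin(V[2])
for x in(-44,0,44):
  for y in(-20,0,20):
    W=[V[0]+c*x/1e3-s*y/1e3,V[1]+s*x/1e3+c*y/1e3,.034];print(x,y,proj(p,W)[0].round(1),p['img'][tuple(proj(p,W)[0].round().astype(int)[::-1])],end=' ')
  print()
# gray patch of the +x first opening
g=cv2.cvtColor(p['img'],cv2.COLOR_RGB2GRAY);print(g[184:226:1,186:218:2])
```

```text
(201.5, 204) 0.03 [41. -6. 30.] (201.5, 204) 0.11 [ 21.  -6. 110.] (201.5, 204) 0.14 [ 14.  -6. 140.] 
(210.5, 216) 0.03 [-6. -7. 30.] (210.5, 216) 0.11 [-22.  -7. 110.] (210.5, 216) 0.14 [-28.  -7. 140.] 
(202, 202) 0.03 [ 45. -11.  30.] (202, 202) 0.11 [ 25. -11. 110.] (202, 202) 0.14 [ 18. -11. 140.] 
(208, 217) 0.03 [-4.  1. 30.] (208, 217) 0.11 [-20.   0. 110.] (208, 217) 0.14 [-27.   0. 140.] 
-44 -20 [221.3 223.3] [173 176 175] -44 0 [215.9 227.3] [172 176 176] -44 20 [210.4 231.2] [184 189 191] 
0 -20 [212.8 211.7] [176 178 179] 0 0 [207.4 215.6] [198 201 202] 0 20 [202.  219.6] [192 194 193] 
44 -20 [204.4 200.3] [174 176 176] 44 0 [199.  204.1] [186 188 188] 44 20 [193.6 208. ] [190 193 194] 
[[130 143 124  86 119 162 199 205 209 204 203 204 206 203 202 192]
 [166 147  95 101 145 183 200 205 205 205 205 204 205 203 196 191]
 [182 123  88 122 158 195 200 207 205 205 207 206 203 202 193 191]
 [166  98  98 139 149 194 203 199 208 207 204 206 203 198 189 194]
 [128  80 121 142 118 185 200 201 206 207 207 206 200 192 187 199]
 [ 93  98 129 110  80 157 199 203 203 207 206 205 199
[... 1726 characters left out ...]
 162 180 182 212 224 136 188]
 [156 153 176 173 174 188 195 206 182 172 193 198 227 221 114 170]
 [165 155 168 168 178 193 192 202 195 186 197 226 232 196 109 145]
 [186 149 168 170 181 197 195 191 201 187 192 230 224 149 107 140]
 [196 149 162 176 183 197 195 186 200 188 176 194 177 110 126 156]
 [190 162 154 177 185 194 194 186 193 202 171 145 120 101 156 180]
 [161 184 147 170 187 188 184 186 181 212 184 133 113 130 181 205]
 [132 197 146 162 182 175 172 183 175 205 190 145 146 165 204 223]
 [110 186 169 162 174 163 177 179 180 196 196 166 166 185 219 204]
 [109 159 186 165 151 161 182 180 192 186 205 189 172 183 214 181]
 [115 133 190 158 133 174 176 185 190 181 204 204 176 176 184 172]]
```

Run:
```python
from h import *
q=cams.get_image('scene');p=cams.get_image('top')
print((st(ray(q,(223,228),.03))*1e3).round(),)
c,s=np.cos(V[2]),np.sin(V[2])
def T(x,y,z,t=.48):
    y,z=np.cos(t)*y+np.sin(t)*z,140-np.sin(t)*y+np.cos(t)*z;x,y,z=x/1e3,y/1e3,z/1e3;return [V[0]+c*x-s*y,V[1]+s*x+c*y,z]
g=cv2.cvtColor(p['img'],cv2.COLOR_RGB2GRAY)
import itertools
for n,im in(('top',g),('scene',cv2.cvtColor(q['img'],cv2.COLOR_RGB2GRAY))):
  P=p if n=='top' else q
  for x in(44,0,-44):
    u=np.array([proj(P,T(x,y,22 if y<110 else 0))[0] for y in range(-100,100,10)])
    v=np.array([proj(P,T(x,y,0))[0] for y in range(-100,100,10)])
    print(n,x,[int(im[int(round(b)),int(round(a))]) for a,b in v], v[0].round(),v[-1].round())
  for uv in [proj(P,T(-44,y,11))[0].round() for y in(-46,0,40)]: print(uv)
for y in(-20,0,20): print('pan -44',y,proj(q,[V[0]-c*.044-s*y/1e3,V[1]-s*.044+c*y/1e3,.03])[0].round())
for d in spotter.silhouettes(q,'bush_0'):
  print(d['p'],d['centre'],d['mask'].sum())
```

```text
[-27. -19.  30.]
top 44 [206, 204, 203, 208, 207, 207, 204, 203, 158, 74, 74, 87, 195, 89, 88, 97, 166, 180, 157, 139] [218. 174.] [173. 216.]
top 0 [205, 205, 203, 209, 208, 208, 212, 212, 130, 93, 118, 167, 206, 183, 176, 168, 178, 105, 160, 116] [227. 187.] [182. 228.]
top -44 [200, 199, 196, 202, 201, 205, 207, 211, 156, 157, 167, 177, 211, 199, 166, 130, 134, 127, 108, 123] [237. 200.] [191. 241.]
[221. 212.]
[210. 223.]
[200. 231.]
scene 44 [234, 235, 234, 235, 235, 235, 235, 233, 196, 99, 104, 101, 185, 136, 124, 169, 231, 233, 238, 241] [250. 176.] [199. 193.]
scene 0 [235, 234, 234, 235, 237, 237, 239, 238, 130, 101, 103, 224, 211, 81, 115, 91, 213, 168, 165, 152] [246. 184.] [194. 201.]
scene -44 [234, 139, 138, 139, 140, 138, 141, 140, 140, 138, 137, 134, 135, 134, 135, 132, 134, 131, 137, 135] [242. 192.] [189. 209.]
[225. 194.]
[212. 198.]
[201. 202.]
pan -44 -20 [222. 231.]
pan -44 0 [216. 230.]
pan -44 20 [210. 229.]
0.72 [221.2, 190.4] 1705
0.59 [224.3, 227.5] 32
```

All three bushes are in the pan: the plate is empty, two show at pan depth in lanes 0 and 44, and the third is seen from the scene camera. Next, tip the other way.

Emit:
{"method": "play_rows", "body": {
  "series": [0,-0.03,-0.06,0,0,0,0.9,0,-0.048,-0.127,0,0,0,0.9,0,-0.072,-0.209,0,0,0,0.9,0,-0.092,-0.292,0,0,0,0.9,0,-0.108,-0.376,0,0,0,0.9,0,-0.12,-0.46,0,0,0,0.9,0,-0.127,-0.545,0,0,0,0.9,0,-0.13,-0.631,0,0,0,0.9,0,-0.129,-0.716,0,0,0,0.9,0,-0.124,-0.801,0,0,0,0.9]
}}

```text
time_s: 60.9
position: [0.4129, 0.2304, 0.138]
tcp_rot: [3.14, -0.0, 0.664]
wrist_force: [7.1, -1.0, -10.3]
gripper_width: 0.133
finger_force: 58.5
```

Emit:
{"method": "play_rows", "body": {
  "series": [0,0.01,-0.085,0,0,0,0.9,0,0.023,-0.169,0,0,0,0.9,0,0.042,-0.252,0,0,0,0.9,0,0.064,-0.335,0,0,0,0.9,0,0.078,-0.375,0,0,0,0.9,0,0.091,-0.416,0,0,0,0.9,0,0.105,-0.456,0,0,0,0.9,0,0.12,-0.496,0,0,0,0.9,0,0.138,-0.535,0,0,0,0.9,0,0.155,-0.574,0,0,0,0.9,0,0.174,-0.612,0,0,0,0.9,0,0.193,-0.65,0,0,0,0.9,0,0.193,-0.65,0,0,0,0.9,0,0.193,-0.65,0,0,0,0.9,0,0.193,-0.65,0,0,0,0.9,0,0.193,-0.65,0,0,0,0.9]
}}

```text
time_s: 62.5
position: [0.4215, 0.2192, 0.2029]
tcp_rot: [-3.135, 0.001, 0.668]
wrist_force: [-6.1, 15.1, 5.6]
gripper_width: 0.129
finger_force: 59.6
```

Emit:
{"method": "play_rows", "body": {
  "series": [0,0.02,-0.037,0,0,0,0.9,0,0.043,-0.074,0,0,0,0.9,0,0.065,-0.11,0,0,0,0.9,0,0.087,-0.147,0,0,0,0.9,0,0.112,-0.182,0,0,0,0.9,0,0.138,-0.216,0,0,0,0.9,0,0.163,-0.25,0,0,0,0.9,0,0.189,-0.284,0,0,0,0.9,0,0.189,-0.284,0,0,0,0.9,0,0.189,-0.284,0,0,0,0.9,0,0.189,-0.284,0,0,0,0.9,0,0.189,-0.284,0,0,0,0.9,0,0.189,-0.284,0,0,0,0.9]
}}

```text
time_s: 63.8
position: [0.4311, 0.2074, 0.2316]
tcp_rot: [-3.129, 0.002, 0.67]
wrist_force: [-16.0, 24.5, 19.0]
gripper_width: 0.132
finger_force: 59.5
```

```bash
python3 chk.py k4 scene top
```

```text
t 63.8 stand mm [  1.4 141.9 231.6] rot [-3.129e+00  2.000e-03  6.700e-01] F [-16.   24.5  19. ] w 0.132 ff 59.5
scene bush_0 0.62 [226. 228.] 54 [-157.  -72.  140.]
scene gear_0 0.59 [254. 220.] 173 [-105. -140.  140.]
scene bearing_0 0.57 [241. 196.] 179 [  1. -73. 140.]
scene bearing_0 0.52 [221. 190.] 1699 [ 19.  -4. 140.]
top gear_0 0.79 [252. 196.] 261 [ -52. -132.  140.]
top bearing_0 0.62 [240. 178.] 121 [  10. -135.  140.]
```

Run:
```python
from h import *
p=cams.get_image('top');q=cams.get_image('scene')
for n,a,b in(('gear',(252,196),(254,220)),('bearing',(240,178),(241,196))):
    pts=[]
    for P,u in((p,a),(q,b)):
        R,t=ext(P);K=np.array(P['K']);x=cv2.undistortPoints(np.array([[u]],float),K,np.array(P['distortion']))[0,0];pts.append((x,np.c_[R,t]))
    X=cv2.triangulatePoints(pts[0][1],pts[1][1],pts[0][0],pts[1][0]);X=X[:3,0]/X[3];print(n,(st(X)*1e3).round(),[(st(ray(p,a,z))*1e3).round() for z in(.02,.1)])
g=spotter.silhouettes(p,'bar')[:1]
c,s=np.cos(V[2]),np.sin(V[2])
def T(x,y,z,t):
    y,z=np.cos(t)*y+np.sin(t)*z,140-np.sin(t)*y+np.cos(t)*z;x,y,z=x/1e3,y/1e3,z/1e3;return [V[0]+c*x-s*y,V[1]+s*x+c*y,z]
# tilt from image: compare edges of tray: score for the open-end corners
i=cv2.cvtColor(q['img'],cv2.COLOR_RGB2GRAY).astype(np.float32);e=np.hypot(cv2.Sobel(i,5,1,0),cv2.Sobel(i,5,0,1))
for t in np.arange(-.75,-.25,.05):
    S=0;
    for x in(-71,):
        for y in np.arange(-105,105,3):
            u=proj(q,T(x,y,24,t))[0];S+=cv2.getRectSubPix(e,(1,1),tuple(map(float,u)))[0,0]
    S2=sum(cv2.getRectSubPix(e,(1,1),tuple(map(float,proj(q,T(71,y,24,t))[0])))[0,0] for y in np.arange(-105,105,3))
    print(round(t,2),int(S/70),int(S2/70))
```

```text
gear [ -46. -131.   97.] [array([ -30., -145.,   20.]), array([ -44., -136.,  100.])]
bearing [  -8. -106.  162.] [array([  39., -149.,   20.]), array([  20., -140.,  100.])]
-0.75 240 70
-0.7 309 68
-0.65 291 81
-0.6 305 117
-0.55 333 200
-0.5 306 301
-0.45 179 214
-0.4 142 146
-0.35 114 102
-0.3 97 83
```

Emit:
{"method": "play_rows", "body": {
  "series": [0,-0.05,0,0,0,0,0.5,0,-0.1,0,0,0,0,0.1,0,-0.1,0.08,0,0,0,0.1,0,-0.1,0.15,0,0,0,0.1,0,-0.1,0.15,0,0,0,0.1,0,-0.1,0.15,0,0,0,0.9,0,-0.1,0.15,0,0,0,0.9,0,-0.1,0.15,0,0,0,0.9,0,-0.1,0.15,0,0,0,0.9,0,-0.1,0.15,0,0,0,0.9]
}}

```text
time_s: 65.35
position: [0.4301, 0.2072, 0.2167]
tcp_rot: [3.14, -0.0, 0.664]
wrist_force: [4.1, -3.5, -6.6]
gripper_width: 0.141
finger_force: 58.3
```

```bash
python3 chk.py k5 scene top wrist
```

```text
t 65.35 stand mm [  0.5 142.4 216.7] rot [ 3.14  -0.     0.664] F [ 4.1 -3.5 -6.6] w 0.141 ff 58.3
scene bush_0 0.41 [228. 229.] 37 [-159.  -78.  140.]
scene bearing_0 0.65 [261. 225.] 164 [-123. -163.  140.]
top gear_0 0.82 [251. 198.] 296 [ -55. -126.  140.]
wrist bush_0 0.74 [400. 129.] 429 [-466.  245.    0.]
wrist bush_0 0.72 [396. 165.] 181 [-466.  245.    0.]
wrist bush_0 0.67 [395. 205.] 317 [-466.  245.    0.]
wrist gear_0 0.48 [508. 192.] 197 [-466.  245.    0.]
wrist bearing_0 0.43 [380. 195.] 33430 [-466.  245.    0.]
```

Emit:
{"method": "play_rows", "body": {
  "series": [0,0.02,-0.03,0,0,0,0.9,0,0.05,-0.068,0,0,0,0.9,0,0.075,-0.1,0,0,0,0.9,0,0.102,-0.137,0,0,0,0.9,0,0.13,-0.17,0,0,0,0.9,0,0.158,-0.2,0,0,0,0.9,0,0.158,-0.2,0,0,0,0.9,0,0.158,-0.2,0,0,0,0.9,0,0.158,-0.2,0,0,0,0.9,0,0.158,-0.2,0,0,0,0.9,0,0.158,-0.2,0,0,0,0.9]
}}

```text
time_s: 67.05
position: [0.4395, 0.1955, 0.2369]
tcp_rot: [3.141, -0.0, 0.664]
wrist_force: [0.5, -3.2, 3.5]
gripper_width: 0.143
finger_force: 59.5
```

```bash
cat > k.py <<'E'
from h import *
s=now()
p=cams.get_image('wrist');save(p,'k6w')
for o in['bush_0','gear_0','bearing_0']:
  for d in spotter.silhouettes(p,o):
    if d['p']>.35: print(o,round(d['p'],2),d['centre'],d['mask'].sum(),(st(ray(p,d['centre'],.03,s))*1e3).round(),(st(ray(p,d['centre'],.1,s))*1e3).round())
for n in('top','scene'):
  p=cams.get_image(n);save(p,'k6'+n)
  for o in['bush_0','gear_0','bearing_0']:
    for d in spotter.silhouettes(p,o):
      if d['p']>.35: print(n,o,round(d['p'],2),d['centre'],d['mask'].sum(),(st(ray(p,d['centre'],.03))*1e3).round())
E
python3 k.py
```

```text
t 67.05 stand mm [  0.6 127.3 236.9] rot [ 3.141 -0.     0.664] F [ 0.5 -3.2  3.5] w 0.143 ff 59.5
bush_0 0.77 [380.8, 129.4] 339 [ 42. -10.  30.] [ 47.  17. 100.]
bush_0 0.76 [374.6, 200.1] 335 [-41. -11.  30.] [-19.  17. 100.]
bush_0 0.61 [373.4, 162.4] 129 [ 4. -5. 30.] [ 17.  22. 100.]
gear_0 0.77 [471.4, 186.1] 1132 [ -24. -130.   30.] [ -6. -78. 100.]
bearing_0 0.66 [477.0, 137.5] 693 [  34. -127.   30.] [ 41. -76. 100.]
top bush_0 0.37 [208.6, 216.3] 24 [-3. -2. 30.]
top gear_0 0.72 [251.3, 201.4] 248 [ -44. -132.   30.]
top bearing_0 0.75 [235.0, 182.3] 212 [  35. -128.   30.]
scene bearing_0 0.64 [260.9, 224.8] 138 [  15. -131.   30.]
```

Both large parts are in the bin and three bushes in the pan. Levelling the tray.

Emit:
{"method": "play_rows", "body": {
  "series": [0,-0.056,0.064,0,0,0,0.9,0,-0.11,0.13,0,0,0,0.9,0,-0.158,0.201,0,0,0,0.9,0,-0.203,0.273,0,0,0,0.9,0,-0.245,0.348,0,0,0,0.9,0,-0.283,0.424,0,0,0,0.9,0,-0.318,0.502,0,0,0,0.9,0,-0.348,0.582,0,0,0,0.9,0,-0.374,0.663,0,0,0,0.9,0,-0.396,0.745,0,0,0,0.9,0,-0.415,0.829,0,0,0,0.9,0,-0.428,0.913,0,0,0,0.9,0,-0.438,0.998,0,0,0,0.9,0,-0.438,0.998,0,0,0,0.9,0,-0.438,0.998,0,0,0,0.9]
}}

```text
time_s: 69.15
position: [0.4127, 0.2294, 0.1362]
tcp_rot: [3.14, 0.001, 0.664]
wrist_force: [4.8, -4.5, -6.3]
gripper_width: 0.142
finger_force: 60.7
```

```bash
cat > tilt.py <<'E'
from h import *
now()
c,s=np.cos(V[2]),np.sin(V[2])
def T(x,y,z,t):
    y,z=np.cos(t)*y+np.sin(t)*z,140-np.sin(t)*y+np.cos(t)*z;x,y,z=x/1e3,y/1e3,z/1e3;return [V[0]+c*x-s*y,V[1]+s*x+c*y,z]
def score(q):
    i=cv2.cvtColor(q['img'],cv2.COLOR_RGB2GRAY).astype(np.float32);i=cv2.GaussianBlur(i,(0,0),1);e=np.hypot(cv2.Sobel(i,5,1,0),cv2.Sobel(i,5,0,1))
    ts=np.arange(-.16,.161,.02)
    return ts,[int(np.mean([cv2.getRectSubPix(e,(1,1),tuple(map(float,proj(q,T(x,y,24,t))[0])))[0,0] for x in(-71,71) for y in np.arange(-105,105,3)])) for t in ts]
q=cams.get_image('scene')
ts,a=score(q);print(dict(zip(ts.round(2).tolist(),a)))
I=cv2.cvtColor(cv2.imread('pics/scene0.png'),cv2.COLOR_BGR2RGB);r=dict(q);r['img']=I
ts,a=score(r);print('ref level',dict(zip(ts.round(2).tolist(),a)))
E
python3 tilt.py
```

```text
t 69.15 stand mm [  0.4 170.6 136.2] rot [3.14e+00 1.00e-03 6.64e-01] F [ 4.8 -4.5 -6.3] w 0.142 ff 60.7
{-0.16: 89, -0.14: 94, -0.12: 99, -0.1: 105, -0.08: 114, -0.06: 127, -0.04: 138, -0.02: 142, -0.0: 139, 0.02: 125, 0.04: 106, 0.06: 91, 0.08: 82, 0.1: 77, 0.12: 73, 0.14: 70, 0.16: 67}
ref level {-0.16: 95, -0.14: 100, -0.12: 108, -0.1: 120, -0.08: 133, -0.06: 141, -0.04: 141, -0.02: 133, -0.0: 116, 0.02: 99, 0.04: 89, 0.06: 86, 0.08: 86, 0.1: 87, 0.12: 83, 0.14: 78, 0.16: 73}
```

Emit:
{"method": "play_rows", "body": {
  "series": [0,0,-0.03,0,0,0,0.9,0,0,-0.03,0,0,0,0.9,0,0,-0.03,0,0,0,0.9,0,0,-0.03,0,0,0,0.4,0,0,-0.03,0,0,0,0,0,0,-0.03,0,0,0,-0.1,0,0,-0.03,0,0,0,-0.1,0,0,-0.3,0,0,0,-0.1,0,0,-0.7,0,0,0,-0.1,0,0,-1,0,0,0,-0.1,0,0,-1,0,0,0,-0.1]
}}

```text
time_s: 70.3
position: [0.4137, 0.2308, 0.2399]
tcp_rot: [-3.141, -0.005, 0.664]
wrist_force: [0.3, 0.2, -0.8]
gripper_width: 0.556
finger_force: 0.0
```

Emit:
{"method": "play_rows", "body": {
  "series": [0,0,-0.5,0,0,0,-0.1,0,0,-1,0,0,0,-0.1,0,0,-1,0,0,0,-0.1]
}}

```text
time_s: 70.6
position: [0.4146, 0.2309, 0.3413]
tcp_rot: [-3.14, -0.008, 0.664]
wrist_force: [0.1, -1.5, -0.7]
gripper_width: 0.551
finger_force: 0.0
```

Emit:
{"method": "play_rows", "body": {
  "series": [-0.14,0.47,-0.3,0,0,0,-0.1,-0.28,0.94,-0.3,0,0,0,-0.1,-0.28,0.94,-0.3,0,0,0,-1,-0.28,0.94,-0.3,0,0,0,-1]
}}

```text
time_s: 71.0
position: [0.4481, 0.1376, 0.3664]
tcp_rot: [-3.141, 0.0, 0.661]
wrist_force: [0.5, 1.1, 0.4]
gripper_width: 0.873
finger_force: 0.0
```

Emit:
{"method": "play_rows", "body": {
  "series": [-0.14,0.47,0,0,0,0,-1,-0.28,0.94,0,0,0,0,-1,-0.28,0.94,0,0,0,0,-1]
}}

```text
time_s: 71.3
position: [0.4851, 0.0426, 0.3666]
tcp_rot: [3.14, 0.001, 0.657]
wrist_force: [0.6, 0.1, -0.2]
gripper_width: 1.003
finger_force: 0.0
```

Emit:
{"method": "play_rows", "body": {
  "series": [-0.14,0.47,0,0,0,0,-1,-0.28,0.94,0,0,0,0,-1,-0.28,0.94,0,0,0,0,-1]
}}

```text
time_s: 71.6
position: [0.5209, -0.049, 0.3665]
tcp_rot: [3.139, 0.001, 0.657]
wrist_force: [-0.1, 0.1, 0.5]
gripper_width: 0.997
finger_force: 0.0
```

Emit:
{"method": "play_rows", "body": {
  "series": [-0.14,0.47,0,0,0,0,-1,-0.28,0.94,0,0,0,0,-1,-0.28,0.94,0,0,0,0,-1,-0.28,0.94,0,0,0,0,-1,-0.28,0.94,0,0,0,0,-1]
}}

```text
time_s: 72.1
position: [0.5559, -0.1327, 0.3659]
tcp_rot: [-3.14, 0.001, 0.666]
wrist_force: [0.7, 1.3, 0.3]
gripper_width: 0.999
finger_force: 0.0
```

```bash
python3 tilt.py | sed -n 1,2p
python3 - <<'E'
from hough import *
s=env.get_state();p=cams.get_image('wrist');save(p,'w12')
c,q=np.cos(V[2]),np.sin(V[2]);W=lambda x,y,z:[V[0]+c*x-q*y,V[1]+q*x+c*y,z]
for d in spotter.silhouettes(p,'lens_knob')[:1]: print(d['p'],d['centre'],d['mask'].sum())
for a in(1.1,1.15,1.2,1.25,1.3,1.4):
  t=a+np.pi-1.26;x,y=.05+.163*np.cos(t),-.22+.163*np.sin(t);u=proj(p,W(x,y,.301),s)[0];print(a,(x*1e3,y*1e3),u.round(1))
# dark blob = knob
g=cv2.cvtColor(p['img'],cv2.COLOR_RGB2GRAY)
m=(g<60).astype(np.uint8);m[300:]=0
n,l,st_,ce=cv2.connectedComponentsWithStats(m)
for k in range(1,n):
  if 300<st_[k,4]<8000: print('blob',st_[k],ce[k].round(1))
for r,z in((42,.265),(11,.301)):
  k=circ(p,proj(p,W(-.1123,-.2046,z),s)[0],0,r,z,s)
  if k: print(r,np.round(k[0],1),k[1:3],(st(k[3])*1e3).round(1))
E
```

```text
t 72.1 stand mm [-110.2 -202.7  365.9] rot [-3.14e+00  1.00e-03  6.66e-01] F [0.7 1.3 0.3] w 0.999 ff 0.0
{-0.16: 92, -0.14: 97, -0.12: 104, -0.1: 114, -0.08: 128, -0.06: 139, -0.04: 144, -0.02: 141, -0.0: 127, 0.02: 108, 0.04: 93, 0.06: 83, 0.08: 76, 0.1: 73, 0.12: 69, 0.14: 66, 0.16: 63}
0.88 [271.8, 174.0] 10346
1.1 (np.float64(-110.9180471902272), np.float64(-194.03113232187786)) [245.5 204.6]
1.15 (np.float64(-112.0148439669416), np.float64(-202.10613696354056)) [257.1 206.1]
1.2 (np.float64(-112.7066880094383), np.float64(-210.22586694385058)) [268.8 207.1]
1.25 (np.float64(-112.99185006791645), np.float64(-218.37002716653083)) [280.4 207.5]
1.3 (np.float64(-112.8696173857394), np.float64(-226.51826147242136)) [292.1 207.3]
1.4 (np.float64(-111.40520738265984), np.float64(-242.74552768701062)) [315.4 205.3]
blob [457   0  35  50 305] [473.1  33.5]
blob [256 178  30  38 890] [269.7 196.8]
blob [  0 184  61  51 970] [ 24.  213.4]
blob [ 340  195  163  105 3860] [399.5 276.6]
blob [  13  239  153   61 3141] [117.5 281.1]
42 [267.8 182.5] (np.float32(45.05), np.float64(52.630809968532475)) [-104.  -210.6  265. ]
11 [269.  190.2] (np.float32(13.325), np.float64(15.511480004970965)) [-100.5 -210.3  301. ]
```

Emit:
{"method": "play_rows", "body": {
  "series": [-0.025,0.083,0.3,0,0,0,-1,-0.025,0.083,0.6,0,0,0,-1,-0.025,0.083,0.8,0,0,0,-1,-0.025,0.083,0.91,0,0,0,-1,-0.025,0.083,0.91,0,0,0,-1,-0.025,0.083,0.91,0,0,0,0.3,-0.025,0.083,0.91,0,0,0,0.8,-0.025,0.083,0.91,0,0,0,0.8,-0.025,0.083,0.91,0,0,0,0.8,-0.025,0.083,0.91,0,0,0,0.8,-0.025,0.083,0.91,0,0,0,0.8]
}}

```text
time_s: 73.35
position: [0.5594, -0.1433, 0.2766]
tcp_rot: [3.141, -0.001, 0.664]
wrist_force: [-0.9, 0.8, 5.6]
gripper_width: 0.232
finger_force: 58.5
```

Run:
```python
from h import *
now()
P=lambda a:np.array([50+163*np.cos(a+np.pi-1.26),-220+163*np.sin(a+np.pi-1.26)])
a0=1.205
for A,B in((1.205,.6),(.6,0.)):
    al=A-a0 # yaw change so far (neg)
    R=np.array([[np.cos(al),-np.sin(al)],[np.sin(al),np.cos(al)]])  # tool x in stand = R[:,0], tool y=-R[:,1]
    for a in np.linspace(A,B,9)[1:]:
        d=R.T@(P(a)-P(A))/100; print([float(d[0].round(3)),float(-d[1].round(3)),0,0,0,float(((A-a)/(np.pi/2)).round(3)),.8])
    print()
```

```text
t 73.35 stand mm [-114.1 -213.2  276.6] rot [ 3.141e+00 -1.000e-03  6.640e-01] F [-0.9  0.8  5.6] w 0.232 ff 58.5
[0.011, -0.123, 0, 0, 0, 0.048, 0.8]
[0.032, -0.244, 0, 0, 0, 0.096, 0.8]
[0.062, -0.364, 0, 0, 0, 0.144, 0.8]
[0.101, -0.481, 0, 0, 0, 0.193, 0.8]
[0.148, -0.595, 0, 0, 0, 0.241, 0.8]
[0.204, -0.704, 0, 0, 0, 0.289, 0.8]
[0.268, -0.81, 0, 0, 0, 0.337, 0.8]
[0.34, -0.91, 0, 0, 0, 0.385, 0.8]

[0.011, -0.122, 0, 0, 0, 0.048, 0.8]
[0.032, -0.242, 0, 0, 0, 0.095, 0.8]
[0.061, -0.361, 0, 0, 0, 0.143, 0.8]
[0.099, -0.477, 0, 0, 0, 0.191, 0.8]
[0.146, -0.59, 0, 0, 0, 0.239, 0.8]
[0.201, -0.699, 0, 0, 0, 0.286, 0.8]
[0.264, -0.804, 0, 0, 0, 0.334, 0.8]
[0.335, -0.903, 0, 0, 0, 0.382, 0.8]
```

Emit:
{"method": "play_rows", "body": {
  "series": [0.011,-0.123,0,0,0,0.048,0.8,0.032,-0.244,0,0,0,0.096,0.8,0.062,-0.364,0,0,0,0.144,0.8,0.101,-0.481,0,0,0,0.193,0.8,0.148,-0.595,0,0,0,0.241,0.8,0.204,-0.704,0,0,0,0.289,0.8,0.268,-0.81,0,0,0,0.337,0.8,0.34,-0.91,0,0,0,0.385,0.8]
}}

```text
time_s: 74.15
position: [0.5271, -0.0506, 0.2765]
tcp_rot: [-3.14, 0.004, 0.056]
wrist_force: [-13.6, 1.0, 18.3]
gripper_width: 0.236
finger_force: 61.8
```

Emit:
{"method": "play_rows", "body": {
  "series": [0.011,-0.122,0,0,0,0.048,0.8,0.032,-0.242,0,0,0,0.095,0.8,0.061,-0.361,0,0,0,0.143,0.8,0.099,-0.477,0,0,0,0.191,0.8,0.146,-0.59,0,0,0,0.239,0.8,0.201,-0.699,0,0,0,0.286,0.8,0.264,-0.804,0,0,0,0.334,0.8,0.335,-0.903,0,0,0,0.382,0.8,0.335,-0.903,0,0,0,0.382,0.8,0.335,-0.903,0,0,0,0.382,0.8]
}}

```text
time_s: 75.15
position: [0.5532, 0.0464, 0.2764]
tcp_rot: [-3.138, 0.015, -0.537]
wrist_force: [-28.0, 18.3, 35.1]
gripper_width: 0.232
finger_force: 63.6
```

```bash
python3 -c "
from h import *
now()
P=lambda a:np.array([50+163*np.cos(a+np.pi-1.26),-220+163*np.sin(a+np.pi-1.26)])
print(P(0),P(.1))"
```

```text
t 75.15 stand mm [ -1.9 -60.2 276.4] rot [-3.138  0.015 -0.537] F [-28.   18.3  35.1] w 0.232 ff 63.6
[  0.15184393 -64.80927432] [-15.09234329 -70.56109327]
```

Emit:
{"method": "play_rows", "body": {
  "series": [0,0,0,0,0,0,0,0,0,0,0,0,0,-1,0,0,0,0,0,0,-1,0,0,0,0,0,0,-1,0,0,-0.3,0,0,0,-1,0,0,-0.7,0,0,0,-1,0,0,-1,0,0,0,-1,0,0,-1,0,0,0,-1,0,0,-1,0,0,0,-1]
}}

```text
time_s: 76.05
position: [0.5579, 0.0416, 0.376]
tcp_rot: [-3.14, -0.0, -0.54]
wrist_force: [-0.5, 0.7, -0.9]
gripper_width: 0.997
finger_force: 0.0
```

```bash
python3 tilt.py | sed -n 1,2p
python3 - <<'E'
from h import *
s=env.get_state();p=cams.get_image('wrist')
c,q=np.cos(V[2]),np.sin(V[2]);W=lambda x,y,z:[V[0]+c*x-q*y,V[1]+q*x+c*y,z]
g=cv2.cvtColor(p['img'],cv2.COLOR_RGB2GRAY);m=(g<60).astype(np.uint8);m[300:]=0
n,l,S,ce=cv2.connectedComponentsWithStats(m)
for k in range(1,n):
  if 300<S[k,4]<8000: print('blob',S[k],ce[k].round(1))
for a in(-.1,0,.1):
  t=a+np.pi-1.26;x,y=.05+.163*np.cos(t),-.22+.163*np.sin(t);print(a,proj(p,[W(x,y,.301),W(x,y,.283),W(x,y,.265)],s).round(1).tolist())
for n in('wrist','top','scene'):
  if n!='wrist':p=cams.get_image(n)
  for o in['bush_0','gear_0','bearing_0','tape_measure','carton_kraft','lens_knob']:
    for d in spotter.silhouettes(p,o):
      if d['p']>.45: print(n,o,round(d['p'],2),np.round(d['centre']),d['mask'].sum(),(st(ray(p,d['centre'],.03,s))*1e3).round())
E
```

```text
t 76.05 stand mm [ -1.2 -66.8 376. ] rot [-3.14 -0.   -0.54] F [-0.5  0.7 -0.9] w 0.997 ff 0.0
{-0.16: 69, -0.14: 70, -0.12: 71, -0.1: 75, -0.08: 84, -0.06: 94, -0.04: 101, -0.02: 106, -0.0: 101, 0.02: 91, 0.04: 83, 0.06: 78, 0.08: 74, 0.1: 73, 0.12: 71, 0.14: 68, 0.16: 65}
blob [  44  105   53   54 1352] [ 70.7 131.9]
blob [241 178  28  36 771] [255.  196.3]
blob [  98  195   60   51 1076] [129.6 220.9]
blob [  14  238  152   62 3076] [118.7 280.5]
blob [ 345  239  158   61 3180] [396.5 281. ]
-0.1 [[231.1, 199.0], [232.9, 192.2], [234.5, 186.4]]
0 [[253.5, 201.2], [253.8, 194.3], [254.0, 188.4]]
0.1 [[276.1, 201.3], [274.7, 194.4], [273.5, 188.4]]
wrist gear_0 0.78 [288. 111.] 966 [ -26. -137.   30.]
wrist bearing_0 0.85 [238. 102.] 332 [  50. -123.   30.]
wrist tape_measure 0.89 [314. 222.] 793 [-134.   13.   30.]
wrist lens_knob 0.65 [254. 172.] 9680 [-11. -30.  30.]
wrist lens_knob 0.62 [215. 224.] 9878 [19. 75. 30.]
top bush_0 0.64 [207. 217.] 73 [-4.  3. 30.]
top bush_0 0.61 [214. 221.] 27 [-24.  -5.  30.]
top gear_0 0.6 [253. 192.] 171 [ -25. -154.   30.]
top tape_measure 0.83 [226. 254.] 342 [-126.   22.   30.]
top carton_kraft 0.64 [361. 155.] 530 [-130. -495.   30.]
top lens_knob 0.75 [223. 181.] 1016 [  59. -100.   30.]
top lens_knob 0.5 [210. 210.] 7586 [ 10. -17.  30.]
scene tape_measure 0.61 [198. 252.] 13 [-154.   19.   30.]
scene carton_kraft 0.96 [376. 275.] 900 [-132. -490.   30.]
scene lens_knob 0.71 [243. 163.] 735 [382.  25.  30.]
```

```bash
python3 -c "
from h import *
print(env.close_job())"
```

```text
the job is handed in; nothing more can be done
None
```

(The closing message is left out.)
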